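# Put the finished press tools away in the caddy

### The job

Put the four finished press tools away in the green caddy, each lying flat and the right way up in the place made for it: the punch with the nose in the round pocket, the slotted die block in the square pocket, the clamp bar in the long pocket and the bored bush over the post. Lower them in, do not drop them, and leave the two unmachined blanks (the plain cylinder and the solid disc) where they are.

Things in the scene. Friction and masses are not known exactly. Their poses are not given: they have to be found in the camera images.
- punch: Finished punch, bare steel, standing upright: round body 38 mm in diameter and 36 mm high with a slim darkened nose, 14 mm in diameter and 20 mm high, on top (56 mm in all), 0.34 kg. Origin at the centre of its underside, z up. Round, so its yaw means nothing. Goes into the round pocket, nose up.
- die_block: Finished die block, bare steel, 40 x 40 mm and 30 mm high, with an open slot 12 mm wide and 10 mm deep across its top along its own x; 0.33 kg. Origin at the centre of its underside, z up. Sides parallel to its x and y. Goes into the square pocket, slot up, any way round.
- clamp_bar: Finished clamp bar, bare steel, 60 mm long (own x), 24 mm wide (own y), 28 mm high, two dark round bolt recesses on its top; 0.31 kg. Origin at the centre of its underside, z up. Goes into the long pocket, lengthwise, either end first.
- bush: Finished bush: bare steel ring 52 mm outside diameter, 34 mm through bore, 28 mm high, lying flat with the bore upright; 0.27 kg. Origin at the centre of its underside, z up. Goes over the post, bore upright.
- blank_cylinder: Unmachined blank, looks like the punch but has no nose: plain solid steel cylinder 38 mm in diameter, 45 mm high, upright, 0.39 kg. Origin at the centre of its underside, z up. Must stay where it is.
- blank_disc: Unmachined blank, looks like the bush but has no bore: solid steel disc 52 mm in diameter, 28 mm high, lying flat, 0.45 kg. Origin at the centre of its underside, z up. Must stay where it is. Tools, blanks, a small blue tin and a cardboard box (under 36 mm high) stand scattered on the table (z = 0), 80 mm or more between centres.
- round_pocket: Wooden insert 88 x 88 mm, fixed in the caddy; origin at the centre of its underside, 4 mm above the table, z up; floor 5 mm above the origin. Carries a round pocket: inner diameter 60 mm, outer 68 mm, wall 8 mm high above the floor (top 17 mm above the table). For the punch. The caddy: low green tray, fixed, 196 mm square, rim 12 mm above the table, holds four inserts two by two, 92 mm apart, turned alike, in any order.
- square_pocket: Wooden insert 88 x 88 mm, fixed in the caddy; origin at the centre of its underside, 4 mm above the table, z up; floor 5 mm above the origin. Carries a square pocket: inside 62 x 62 mm, walls 3 mm thick and 8 mm high above the floor, parallel to its x and y. For the die block.
- long_pocket: Wooden insert 88 x 88 mm, fixed in the caddy; origin at the centre of its underside, 4 mm above the table, z up; floor 5 mm above the origin. Carries a long pocket: inside 82 mm along its own x and 46 mm along its own y, walls 3 mm thick and 8 mm high above the floor. For the clamp bar, its length along x.
- post_nest: Wooden insert 88 x 88 mm, fixed in the caddy; origin at the centre of its underside, 4 mm above the table, z up; floor 5 mm above the origin. Carries one upright round post at its centre, 14 mm in diameter, its tapered top 22 mm above the floor (31 mm above the table). For the bush, which goes over it and lies flat on the floor.
Mind the look-alikes: they are no part of the job. What is shaped like the round_pocket but blue or purple is not meant.

How it is judged:
At the end, for the whole second after the job is handed in: Each tool rests upright (within 0.08 rad) on the floor of its own insert (underside within 3 mm of the floor), its centre within 14 mm (punch), 18 mm (die block, clamp bar) or 13 mm (bush) of the insert's centre, released and at rest; both blanks stand within 15 mm of where they began (horizontal distance between punch and round_pocket below 0.014 m and z of punch in the frame of round_pocket between 0.002 and 0.008 m and angle between each of punch, die_block, clamp_bar, bush, blank_cylinder, blank_disc's own z axis and vertical below 0.08 rad and linear speed of each of punch, die_block, clamp_bar, bush, blank_cylinder, blank_disc below 0.02 m/s and horizontal distance between die_block and square_pocket below 0.018 m and z of die_block in the frame of square_pocket between 0.002 and 0.008 m and horizontal distance between clamp_bar and long_pocket below 0.018 m and z of clamp_bar in the frame of long_pocket between 0.002 and 0.008 m and horizontal distance between bush and post_nest below 0.013 m and z of bush in the frame of post_nest between 0.002 and 0.008 m and distance of each of blank_cylinder, blank_disc from where it was at the start of the episode below 0.015 m); the robot touches nothing.
It fails at once if a tool is dropped or thrown (moves free of the gripper faster than 0.7 m/s, a fall of about 25 mm) ((linear speed of punch above 0.7 m/s and contact force between the fingers and punch below 0.05 N) or (linear speed of die_block above 0.7 m/s and contact force between the fingers and die_block below 0.05 N) or (linear speed of clamp_bar above 0.7 m/s and contact force between the fingers and clamp_bar below 0.05 N) or (linear speed of bush above 0.7 m/s and contact force between the fingers and bush below 0.05 N)).
It fails at once if the plain cylinder blank is moved more than 15 mm (distance of blank_cylinder from where it was at the start of the episode above 0.015 m).
It fails at once if the solid disc blank is moved more than 15 mm (distance of blank_disc from where it was at the start of the episode above 0.015 m).
It also fails if it takes over 115 s, if anything falls off the work surface, if the arm or the gripper's body presses on something with over 40 N, if the wrist force passes 120 N, or if a joint passes its speed limit or range.

### The arm

A 7-joint arm with a two-finger parallel gripper is mounted at the origin on the work surface. World frame = base frame: x ahead of the robot, y to its left, z up, the work surface at z = 0. Lengths are in m, angles in rad, forces in N, time in s.
With the tool pointing down it reaches from about 0.425 to 0.875 m from the base axis. Payload 4.7 kg.
Tool frame: the origin (TCP) lies midway between the tips of the shut fingers; the grasp point (between the pads) lies 19 mm behind it; x points along the fingers, y is the direction in which the jaws open and shut, and the axes are right-handed (so a half turn about x gives the same grasp; the last joint's range is limited). The gripper opens to 87 mm and grips with 3 to 60 N. Pads are 19 mm wide; open, the fingers measure 117 mm over their backs; the gripper's body (75 mm by 190 mm) begins 51 mm behind the grasp point.
Start: joints at [-1.156, 0.321, -0.07, 1.45, 0.023, 1.371, -0.057], TCP at [0.254, 0.598, 0.183] pointing down, gripper open.
Joint ranges: [-2.86, 2.86], [-0.3, 2.09], [-1.38, 1.24], [0.06, 2.45], [-1.56, 4.7], [0.09, 2.05], [-2.69, 2.69]. Speed limits (rad/s): [2.57, 2.57, 3.14, 3.14, 3.14, 3.14, 3.14].

### API

Orientations are given as a rotation vector (axis times angle).
In Python, from bench import ctrl gives the robot as it stands. The module is installed in compiled form; this text tells all that it offers.
- The arm moves only by the shell command python3 -m jog 'ROWS' [FORCE]. ROWS is JSON, a list of rows, each an object with "rot": the turn, a rotation vector about the tool's x, y, z in units of 5 degrees (1.0 is 5 degrees), a list of three; "travel": the shift along the tool's x, y, z in units of 0.3 m (1.0 is 0.3 m), a list of three; "jaw": the closure, from -1 (fully open) to 1 (shut), so that 0 is half open. In form: [{"rot": [ax, ay, az], "travel": [tx, ty, tz], "jaw": jaw}, ...]. A call has 1 to 8 rows; each row shifts and turns the commanded pose from where the row before left it, along the tool's axes as they then stand; what a row does not reach is not made up. A row lasts 1/10 s, in which the tool goes at most 50 mm and 8.59 degrees, less where a joint would pass 70% of its speed; a pose out of reach is approached as far as the arm can. A call with a number of a shift or a turn outside -1 to 1 is refused whole. A call with a gripper value outside its range is refused whole. The fingers move at their own pace and stop on an object; FORCE is the grip in N (left out, the last holds). Time passes only in rows, so rows that do not move let the fingers close. It gives the time, the measured TCP pose, the force and the opening at its end, in the units of the state.
- ctrl.get_state(): the state, without advancing time (a new reading comes with each control period).
- ctrl.get_image(name): name is "side" or "top"; returns the picture (480x640x3 uint8, red, green, blue); there is no depth.
- ctrl.camera_model(name): a dict with "mtx" (3x3 intrinsics, pixels), "extrinsics" (4x4, takes a point from world to camera coordinates). Camera axes: x right, y up, looking along -z (the intrinsics and any distortion apply to the point x, -y, -z); pixel columns grow to the right and rows downward; lengths in m; the calibration is good to about 2 mm. A picture is of the moment at which its call begins. camera_model takes no time and is no camera call.
- ctrl.close_job(): hands the job in, once; it reports no verdict.
The state is a dict: "time": time; "joint_positions": joint angles; "qd": joint speeds; "joint_torque": joint torques, N m; "position": TCP position; "tool_rot": TCP orientation; "ft_force": force on the tool from outside, world axes, zero at the start; "torque": the same for the moment, N m; "grip_width": opening from 0.0 (shut) to 1.0 (fully open).
Only numpy, scipy, OpenCV 4.12 (cv2) and the standard library are available. Lean on these libraries where they do the work, as an engineer would, in place of code of your own. Each camera call takes 0.05 s, during which the arm holds its last target.

## Working session

There is one attempt and no reset: what is moved stays moved. The work goes in short steps, Python scripts to look and compute and a shell command to move; the robot and the scene stay as the last step left them, time stands still between calls to the robot, and variables do not carry over. Pictures are saved under pics/ and viewed, and the job is handed in when it is done.

```bash
mkdir -p pics; ls
python3 - <<'E'
from bench import ctrl
import cv2,json
print({k:v for k,v in ctrl.get_state().items()})
for n in("top","side"):
    im=ctrl.get_image(n);cv2.imwrite(f"pics/{n}0.png",im[:,:,::-1])
    m=ctrl.camera_model(n);print(n,m)
E
```

```text
pics
{'time': 0.0, 'joint_positions': array([-1.15594873,  0.32178462, -0.0700849 ,  1.45169728,  0.02260547,
        1.37082959, -0.05690833]), 'qd': array([-3.91070927e-04, -2.87765024e-04, -8.29327868e-04,  5.81665161e-04,
       -1.77077853e-03, -9.40274157e-05, -1.49143038e-03]), 'joint_torque': array([ 1.29868763e-04, -4.91274691e+01, -4.03742613e-01, -3.12516475e+01,
       -6.38633547e-02,  4.40821680e-02,  1.56555138e-04]), 'position': array([0.25336773, 0.59787741, 0.18207536]), 'tool_rot': array([ 0.31284848,  1.54812144, -0.31586799]), 'ft_force': array([-0.37562708, -0.60855641, -0.31889679]), 'torque': array([0.00380647, 0.023539  , 0.0138971 ]), 'grip_width': 1.001806523674306}
top {'mtx': array([[582.160654  ,   0.        , 318.59702364],
       [  0.        , 582.160654  , 237.08061249],
       [  0.        ,   0.        ,   1.        ]]), 'extrinsics': array([[ 0.01173721, -0.99991804,  0.00511424, -0.01450576],
       [ 0.99009691,  0.01233717,  0.13984244, -0.4701044 ],
       [-0.13989407,  0.00342223,  0.99016056, -1.25202123],
       [ 0.        ,  0.        ,  0.        ,  1.        ]])}
side {'mtx': array([[610.8747178 ,   0.        , 311.87427941],
       [  0.        , 610.8747178 , 238.79162971],
       [  0.        ,   0.        ,   1.        ]]), 'extrinsics': array([[-0.99119683,  0.13233627,  0.00399483,  0.46588956],
       [-0.08939208, -0.69119307,  0.71712007, -0.00710067],
       [ 0.09766219,  0.71045003,  0.6969382 , -1.57609248],
       [ 0.        ,  0.        ,  0.        ,  1.        ]])}
```

View pics/top0.png

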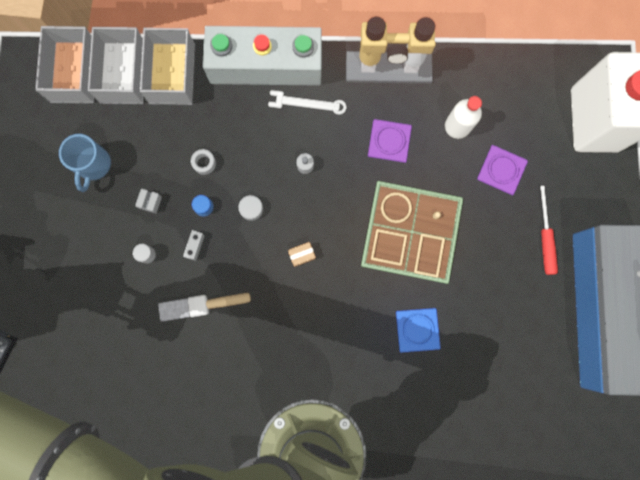

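View pics/side0.png

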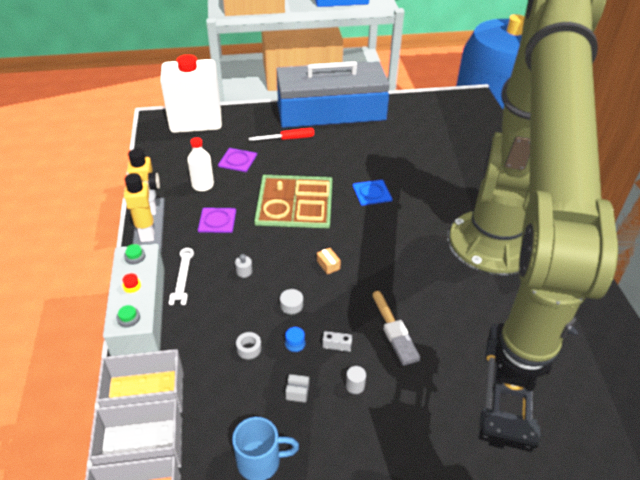

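```bash
cat > h.py <<'E'
import numpy as np,cv2
from bench import ctrl
def cam(n):
    m=ctrl.camera_model(n);E=np.array(m['extrinsics']);return np.array(m['mtx']),E
def ray(n,u,v,z):
    K,E=cam(n);d=np.linalg.inv(K)@[u,v,1];d=d*[1,-1,-1]
    R,t=E[:3,:3],E[:3,3];c=-R.T@t;w=R.T@d
    return c+w*(z-c[2])/w[2]
def proj(n,p):
    K,E=cam(n);q=(E[:3,:3]@np.asarray(p,float)+E[:3,3])*[1,-1,-1];q=K@q;return q[:2]/q[2]
def crop(im,name,x0,y0,x1,y1,s):
    cv2.imwrite(f"pics/{name}.png",cv2.resize(im[y0:y1,x0:x1],None,fx=s,fy=s,interpolation=cv2.INTER_CUBIC))
E
python3 - <<'E'
from h import *
t=cv2.imread("pics/top0.png");s=cv2.imread("pics/side0.png")
crop(t,"c1",120,140,330,275,3.8)
crop(t,"c2",355,175,470,290,5)
crop(s,"c3",210,240,410,410,3.5)
crop(s,"c4",245,165,345,235,7)
for n,im in(("top",t),("side",s)):
    hsv=cv2.cvtColor(im,cv2.COLOR_BGR2HSV)
    m=((hsv[...,1]<60)&(hsv[...,2]>85)).astype(np.uint8)*255
    cv2.imwrite(f"pics/m_{n}.png",m)
    nn,l,st,c=cv2.connectedComponentsWithStats(m)
    for i in range(1,nn):
        x,y,w,h,a=st[i]
        if 60<a<900:print(n,st[i],c[i].round(1))
E
```

```text
top [445  50  24  13 101] [456.7  56. ]
top [190 148  26  28 473] [202.5 161.3]
top [295 152  19  23 343] [304.4 162.9]
top [540 185  11  44 251] [544.2 206.4]
top [135 188  26  26 472] [147.6 200.5]
top [237 194  26  28 547] [250.  207.5]
top [182 229  22  33 429] [192.8 245.1]
top [132 243  24  21 396] [143.1 253.3]
top [288 247  26  14 151] [301.  253.4]
top [ 45 445  65  35 750] [ 69.6 470.1]
side [544  22  52  17 135] [572.5  25.9]
side [248 133  34   8 166] [264.3 136.9]
side [155 172   6  17  79] [157.3 180.4]
side [615 184  25  47 382] [627.6 205.5]
side [450 245  30  25 106] [461.8 258.3]
side [618 245  12   9  61] [622.1 247.9]
side [168 247  27  59 740] [181.7 277.5]
side [321 248  15  17 102] [328.3 256. ]
side [234 254  19  25 362] [243.6 265.7]
side [471 255  11  10  81] [476.2 259.4]
side [279 288  25  27 552] [291.3 300.9]
side [565 316  13  18  84] [571.3 325.5]
side [235 331  27  29 605] [248.4 344.9]
side [322 331  31  21 535] [337. 341.]
side [504 350  39  20 174] [522.4 363.6]
side [487 358   7  50 155] [490.1 383.2]
side [346 365  21  30 522] [355.7 379.3]
side [285 374  25  29 603] [297.  387.8]
side [527 391  13  43 217] [531.2 411.9]
side [493 411  24   8  75] [505.3 415.1]
```

View pics/c1.png

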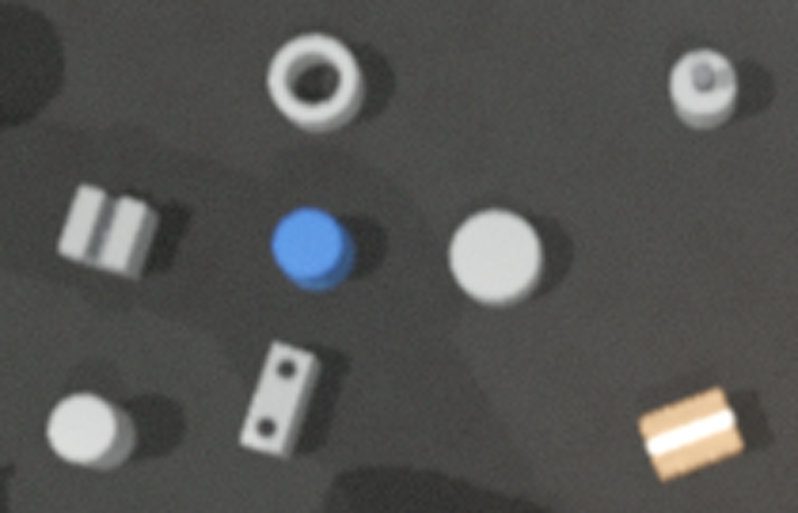

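View pics/c2.png

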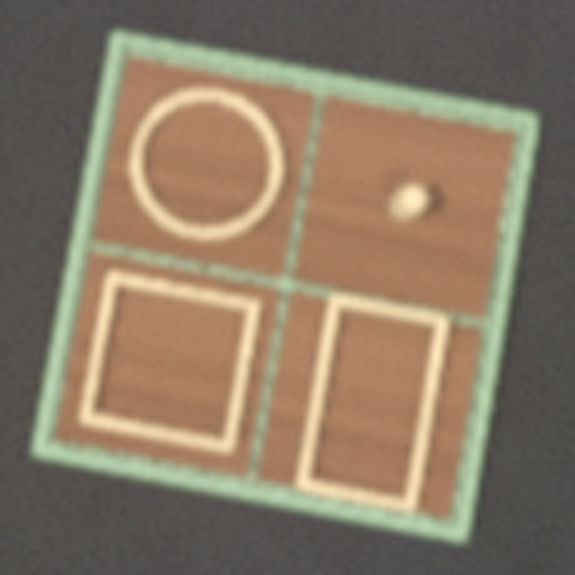

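View pics/c3.png

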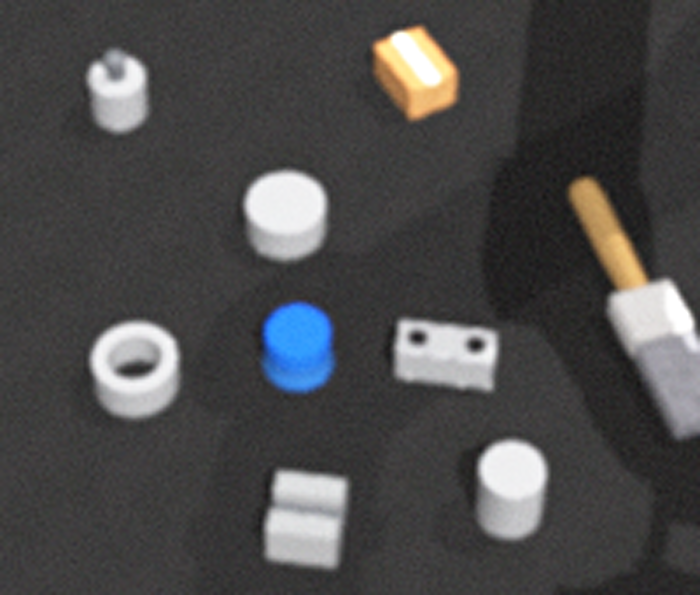

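Candidates (top picture): the punch is at (305,163), because it has a nose; the plain cylinder at (144,253) is a blank. The bush is at (203,161), because it has a bore; the solid disc at (250,207) is a blank. The slotted die is at (148,201) and the bar with two holes at (193,245). The blue tin (202,205) and the box (302,254) aren't wanted. The round pocket is the wooden one at (396,208), not the purple ones at (390,140) and (503,169) or the blue one at (418,330). Next I measure positions.

Run:
```python
from h import *
t=cv2.imread("pics/top0.png");s=cv2.imread("pics/side0.png")
T=dict(punch=(304.4,162.9,.02),bush=(203,161.3,.014),die=(148,200.8,.015),bar=(193.3,245.1,.014),cyl=(144,253.5,.0225),disc=(250.2,207.7,.014))
S=dict(punch=(243.6,266,.02),bush=(248.4,345,.014),die=(297.3,388,.015),bar=(337,341,.014),cyl=(356,379.5,.0225),disc=(291.3,301,.014))
for k in T:
    a=ray("top",*T[k][:2],T[k][2]);b=ray("side",*S[k][:2],S[k][2]);print(k,a[:2].round(4),b[:2].round(4),"r",np.hypot(*a[:2]).round(3))
hsv=cv2.cvtColor(t,cv2.COLOR_BGR2HSV)
# bar & die orientation
m=((hsv[...,1]<60)&(hsv[...,2]>85)).astype(np.uint8)
for k,(x0,y0,x1,y1),z in(("die",(130,183,165,218),.03),("bar",(178,225,210,266),.028)):
    mm=np.zeros_like(m);mm[y0:y1,x0:x1]=m[y0:y1,x0:x1]
    mm=cv2.morphologyEx(mm,cv2.MORPH_CLOSE,np.ones((7,7)))
    c=max(cv2.findContours(mm,0,1)[0],key=cv2.contourArea)
    p=np.array([ray("top",*q[0],z)[:2] for q in c],np.float32)*1000
    r=cv2.minAreaRect(p);print(k,r, cv2.boxPoints(r).round(1).tolist())
# bar holes
for u,v in((120+286/3.8,140+369/3.8),(120+266/3.8,140+427/3.8)): print("hole",ray("top",u,v,.028)[:2])
# die slot ends, c1
for u,v in((113,197),(94,255)): print("slot",ray("top",120+u/3.8,140+v/3.8,.027)[:2])
# caddy corners (crop c2 scale5)
C=[(117,30),(540,113),(465,543),(32,457)]
P=np.array([ray("top",355+(u+.5)/5-.5,175+(v+.5)/5-.5,.012)[:2] for u,v in C]);print(P.round(4),[np.linalg.norm(P[i]-P[i-1]).round(4) for i in range(4)])
c=P.mean(0);ex=(P[1]-P[0]+P[2]-P[3]);ex/=np.linalg.norm(ex);ey=(P[0]-P[3]+P[1]-P[2]);ey/=np.linalg.norm(ey)
print("c",c,"ex",ex,"ey",ey,np.degrees(np.arctan2(ex[1],ex[0])),np.degrees(np.arctan2(ey[1],ey[0])))
Cc=dict(round=(-1,1),post=(1,1),square=(-1,-1),long=(1,-1))
obs=dict(round=(207,163),post=(412,199),square=(170,362),long=(373,404))
zz=dict(round=.017,post=.028,square=.017,long=.017)
for k,(i,j) in Cc.items():
    u,v=obs[k];print(k,(c+.046*(i*ex+j*ey)).round(4),"obs",ray("top",355+(u+.5)/5-.5,175+(v+.5)/5-.5,zz[k])[:2].round(4))
hs=cv2.cvtColor(s,cv2.COLOR_BGR2HSV)
```

```text
punch [0.6418 0.0254] [0.6404 0.0232] r 0.642
bush [0.6441 0.2567] [0.6427 0.254 ] r 0.693
die [0.5506 0.3768] [0.5501 0.3744] r 0.667
bar [0.4514 0.2708] [0.4506 0.2683] r 0.526
cyl [0.4302 0.3772] [0.4289 0.3749] r 0.572
disc [0.5379 0.1461] [0.5371 0.1429] r 0.557
die ((548.9651489257812, 372.9436950683594), (52.448692321777344, 47.712974548339844), 73.94093322753906) [[518.7999877929688, 354.29998779296875], [564.5999755859375, 341.1000061035156], [579.0999755859375, 391.5], [533.2999877929688, 404.70001220703125]]
bar ((450.3623962402344, 268.66314697265625), (33.09503936767578, 66.96881103515625), 73.86859893798828) [[413.6000061035156, 262.1000061035156], [477.8999938964844, 243.5], [487.1000061035156, 275.29998779296875], [422.79998779296875, 293.8999938964844]]
hole [0.4675047  0.26418418]
hole [0.43337756 0.2743738 ]
slot [0.56868828 0.37044954]
slot [0.53379751 0.37976957]
[[ 0.6047 -0.1426]
 [ 0.5687 -0.3345]
 [ 0.3733 -0.2967]
 [ 0.4093 -0.1042]] [np.float64(0.1992), np.float64(0.1953), np.float64(0.199), np.float64(0.1959)]
c [ 0.48900823 -0.21949171] ex [-0.18421457 -0.98288605] ey [ 0.98149839 -0.19147037] -100.61534363142644 -11.038605987138656
round [ 0.5426 -0.1831] obs [ 0.5427 -0.1825]
post [ 0.5257 -0.2735] obs [ 0.5253 -0.2724]
square [ 0.4523 -0.1655] obs [ 0.4521 -0.1653]
long [ 0.4354 -0.2559] obs [ 0.4344 -0.2557]
```

View pics/c4.png

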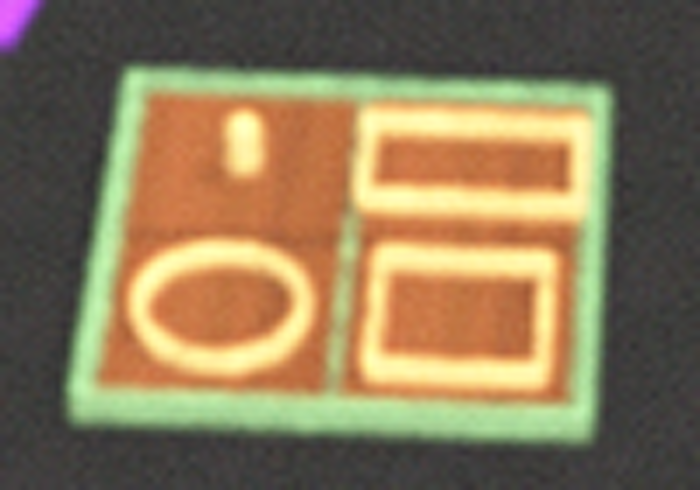

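```bash
cat >> h.py <<'E'
from scipy.spatial.transform import Rotation as Rn
def goal(yaw): # tool x down, tool y at yaw deg
    a=np.radians(yaw);x=np.array([0,0,-1.]);y=np.array([np.cos(a),np.sin(a),0]);return np.stack([x,y,np.cross(x,y)],1)
def need(x,y,z,yaw):
    s=ctrl.get_state();R=Rn.from_rotvec(s['tool_rot']).as_matrix()
    a=np.degrees(np.arctan2(R[1,1],R[0,1]))
    while yaw-a>90:yaw-=180
    while yaw-a<-90:yaw+=180
    G=goal(yaw);d=np.array([x,y,z])-s['position']
    print("t",s['time'],"pos",s['position'].round(4),"yaw",a.round(2),"tilt",np.degrees(np.arccos(-R[2,0])).round(2),"w",round(s['grip_width'],3),"F",s['ft_force'].round(1))
    print("rot",(np.degrees(Rn.from_matrix(R.T@G).as_rotvec())/5).round(3),"travel(now)",(R.T@d/.3).round(4),"travel(after turn)",(G.T@d/.3).round(4))
E
python3 - <<'E'
from h import *
print(Rn.from_rotvec(ctrl.get_state()['tool_rot']).as_matrix().round(3))
need(.6411,.0243,.12,74)
need(.5504,.3756,.12,74.5)
E
```

```text
[[-0.001  0.39   0.921]
 [-0.002  0.921 -0.39 ]
 [-1.    -0.002  0.   ]]
t 0.1 pos [0.2534 0.598  0.1822] yaw 67.04 tilt 0.1 w 1.0 F [ 0.2 -0.6  0.2]
rot [-1.392 -0.     0.02 ] travel(now) [ 0.2096 -1.2562  1.9359] travel(after turn) [ 0.2072 -1.4819  1.7693]
t 0.1 pos [0.2534 0.598  0.1822] yaw 67.04 tilt 0.1 w 1.0 F [ 0.2 -0.6  0.2]
rot [-1.492 -0.     0.02 ] travel(now) [ 0.2078 -0.2959  1.2007] travel(after turn) [ 0.2072 -0.4497  1.152 ]
```

```bash
python3 -m jog '[{"rot":[-1,0,0],"travel":[0,0,0],"jaw":-1},{"rot":[-0.49,0,0.02],"travel":[0.02,-0.06,0.14],"jaw":-1},{"rot":[0,0,0],"travel":[0.02,-0.06,0.15],"jaw":-1},{"rot":[0,0,0],"travel":[0.02,-0.06,0.15],"jaw":-1},{"rot":[0,0,0],"travel":[0.02,-0.06,0.15],"jaw":-1},{"rot":[0,0,0],"travel":[0.02,-0.06,0.15],"jaw":-1},{"rot":[0,0,0],"travel":[0.02,-0.06,0.15],"jaw":-1},{"rot":[0,0,0],"travel":[0.02,-0.06,0.15],"jaw":-1}]' 30; python3 -c "
from h import *
need(.5504,.3756,.012,74.5)"
```

```text
time: 0.9
position: [0.5204, 0.3906, 0.1404]
tool_rot: [0.214, 1.56, -0.211]
ft_force: [0.5, 1.3, -0.3]
grip_width: 1.006
t 0.9 pos [0.5204 0.3906 0.1404] yaw 74.49 tilt 0.08 w 1.006 F [ 0.5  1.3 -0.3]
rot [-0.001 -0.003 -0.016] travel(now) [ 0.428  -0.0222  0.1098] travel(after turn) [ 0.428  -0.0216  0.1096]
```

```bash
python3 -m jog '[{"rot":[0,0,0],"travel":[0.05,-0.02,0.10],"jaw":-1},{"rot":[0,0,0],"travel":[0.1,0,0],"jaw":-1},{"rot":[0,0,0],"travel":[0,0,0],"jaw":-1},{"rot":[0,0,0],"travel":[0,0,0],"jaw":-1}]'; python3 -c "
from h import *
need(.5504,.3756,.012,74.5)
im=ctrl.get_image('side')[:,:,::-1];crop(im,'s1',200,230,440,410,3.3)"
```

```text
time: 1.3
position: [0.5452, 0.3789, 0.0953]
tool_rot: [0.212, 1.562, -0.211]
ft_force: [-1.1, -0.1, 0.5]
grip_width: 0.995
t 1.3 pos [0.5452 0.3789 0.0953] yaw 74.56 tilt 0.12 w 0.995 F [-1.1 -0.1  0.5]
rot [ 0.012 -0.023 -0.004] travel(now) [ 0.2776 -0.0062  0.0201] travel(after turn) [ 0.2777 -0.0061  0.0195]
```

View pics/s1.png

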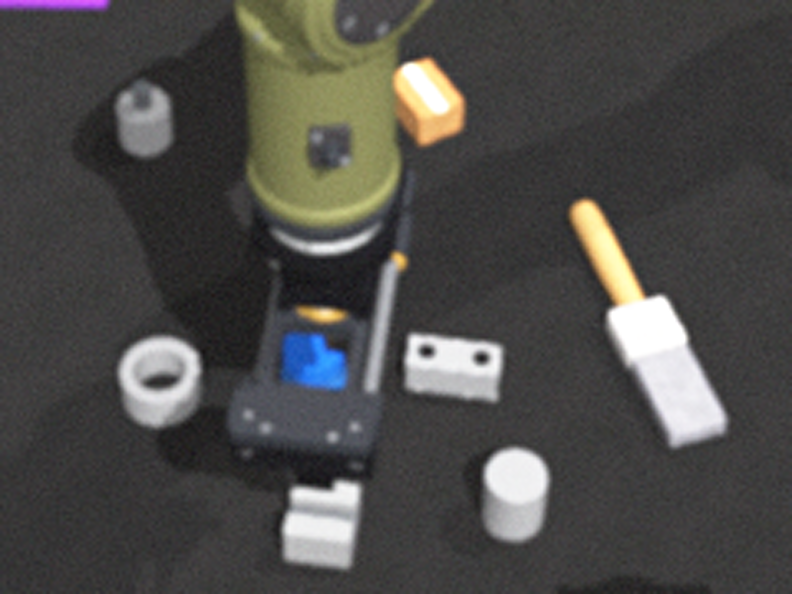

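Side view: the near finger is at crop (305,430), above and in front of the die at (325,510), and the jaws open along y as planned. Nothing is touching, so I go down.

```bash
python3 -m jog '[{"rot":[0,0,0],"travel":[0,-0.006,0.02],"jaw":-1},{"rot":[0,0,0],"travel":[0.1,0,0],"jaw":-1},{"rot":[0,0,0],"travel":[0.1,0,0],"jaw":-1},{"rot":[0,0,0],"travel":[0.075,0,0],"jaw":-1},{"rot":[0,0,0],"travel":[0,0,0],"jaw":-1},{"rot":[0,0,0],"travel":[0,0,0],"jaw":0.2},{"rot":[0,0,0],"travel":[0,0,0],"jaw":1},{"rot":[0,0,0],"travel":[0,0,0],"jaw":1}]' 35; python3 -c "
from h import *
need(.5504,.3756,.012,74.5)"
```

```text
time: 2.15
position: [0.5533, 0.3762, 0.0158]
tool_rot: [0.216, 1.557, -0.209]
ft_force: [-0.7, -0.3, -0.3]
grip_width: 0.809
t 2.15 pos [0.5533 0.3762 0.0158] yaw 74.49 tilt 0.29 w 0.809 F [-0.7 -0.3 -0.3]
rot [-0.001  0.026 -0.053] travel(now) [ 0.0126 -0.0047 -0.0088] travel(after turn) [ 0.0126 -0.0046 -0.0087]
```

```bash
python3 -m jog '[{"rot":[0,0,0],"travel":[0.012,-0.003,-0.007],"jaw":0},{"rot":[0,0,0],"travel":[0,0,0],"jaw":1},{"rot":[0,0,0],"travel":[0,0,0],"jaw":1},{"rot":[0,0,0],"travel":[0,0,0],"jaw":1},{"rot":[0,0,0],"travel":[0,0,0],"jaw":1},{"rot":[0,0,0],"travel":[0,0,0],"jaw":1},{"rot":[0,0,0],"travel":[0,0,0],"jaw":1}]' 35; python3 -c "
from h import *
need(.5504,.3756,.012,74.5)"
```

```text
time: 2.85
position: [0.5498, 0.375, 0.0099]
tool_rot: [0.214, 1.56, -0.211]
ft_force: [0.8, -0.2, -0.1]
grip_width: 0.175
t 2.85 pos [0.5498 0.375  0.0099] yaw 74.49 tilt 0.1 w 0.175 F [ 0.8 -0.2 -0.1]
rot [-0.003  0.001 -0.021] travel(now) [-0.007   0.0025  0.0015] travel(after turn) [-0.007   0.0025  0.0015]
```

```bash
python3 -c "
from h import *
im=ctrl.get_image('side')[:,:,::-1];crop(im,'s2',200,230,440,410,3.3)
im=ctrl.get_image('top')[:,:,::-1];crop(im,'t2',80,140,280,290,4)
print(ctrl.get_state()['grip_width'])
for p in ((.5504,.3756,.03),(.5504,.3756,0)):print((proj('top',p)-[80,140])*4)"
```

```text
0.08329336238689737
[266.46454167 238.21254702]
[281.58607432 248.92876274]
```

View pics/s2.png

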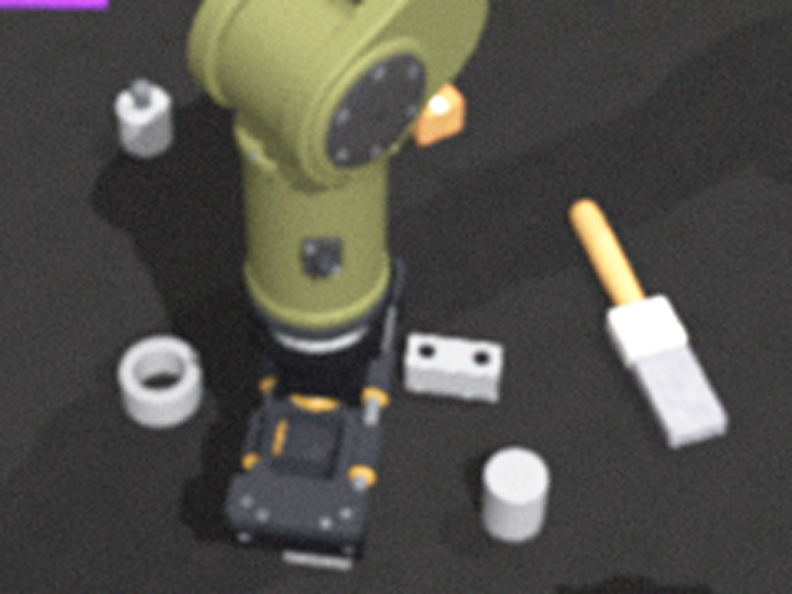

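View pics/t2.png

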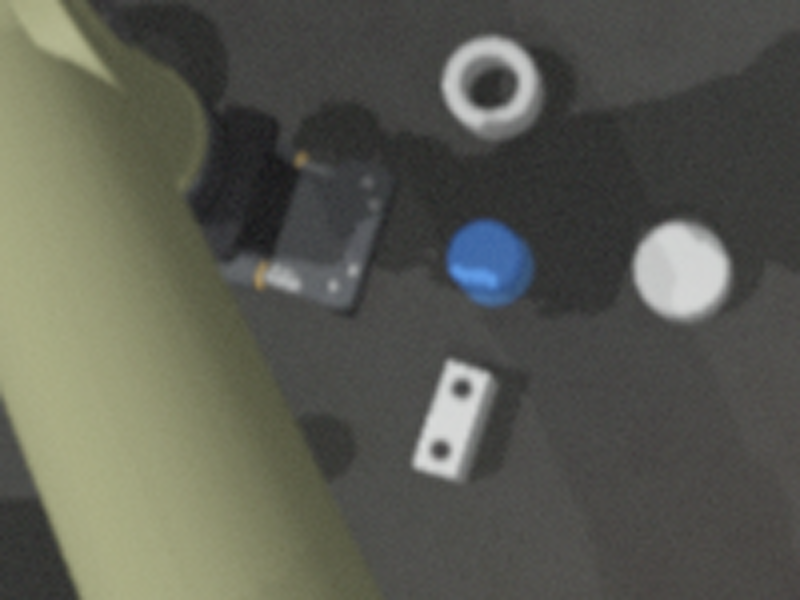

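```bash
python3 -m jog '[{"rot":[0,0,0],"travel":[0,0,0],"jaw":1},{"rot":[0,0,0],"travel":[0,0,0],"jaw":1}]' 35; python3 -m jog '[{"rot":[0,0,0],"travel":[-0.02,0,0],"jaw":1},{"rot":[0,0,0],"travel":[-0.02,0,0],"jaw":1},{"rot":[0,0,0],"travel":[0,0,0],"jaw":1}]' 35; python3 -c "
from h import *
im=ctrl.get_image('side')[:,:,::-1];crop(im,'s3',250,330,350,430,6)
for p in ((.5504,.3956,0),(.5504,.3956,.03)):print((proj('side',p)-[250,330])*6)"
```

```text
time: 3.15
position: [0.5498, 0.375, 0.0099]
tool_rot: [0.214, 1.56, -0.211]
ft_force: [-0.9, 0.2, -0.6]
grip_width: 0.012
time: 3.45
position: [0.5507, 0.3756, 0.0236]
tool_rot: [0.215, 1.558, -0.21]
ft_force: [0.4, 0.8, 1.3]
grip_width: 0.009
[290.59641687 426.3953655 ]
[289.57462987 378.46299064]
```

View pics/s3.png

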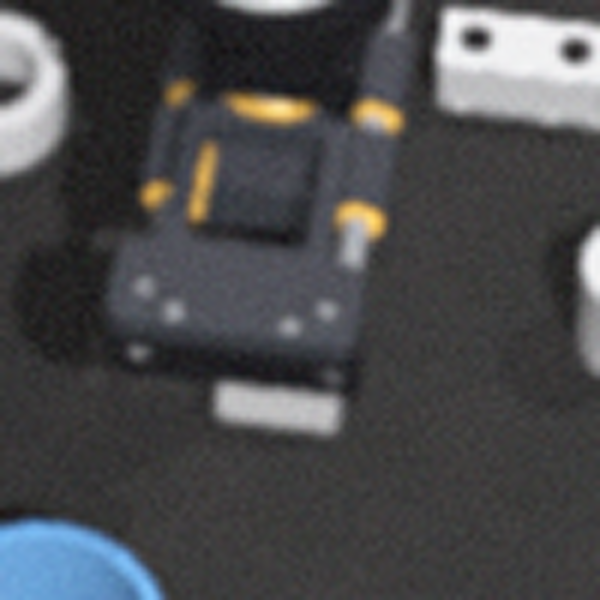

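```bash
python3 -c "
from h import *
s=ctrl.get_state();R=Rn.from_rotvec(s['tool_rot']).as_matrix();p=s['position'];print(p,s['grip_width'])
for b in (.07,.09):
  for y in(.095,-.095):
    for z in (.0375,-.0375):
      q=p+R@[-b,y,z];print(b,y,z,q.round(3),((proj('side',q)-[250,330])*6).round(),((proj('top',q)-[80,140])*4).round())
im=ctrl.get_image('side')[:,:,::-1];cv2.imwrite('pics/s4.png',im)
im=ctrl.get_image('top')[:,:,::-1];cv2.imwrite('pics/t4.png',im)
"
```

```text
[0.55039146 0.37540372 0.02297252] 0.008046872770134857
0.07 0.095 0.0375 [0.612 0.457 0.093] [112. 463.] [86. 99.]
0.07 0.095 -0.0375 [0.54  0.477 0.093] [353. 494.] [ 40. 232.]
0.07 -0.095 0.0375 [0.561 0.274 0.093] [216. -25.] [426. 197.]
0.07 -0.095 -0.0375 [0.489 0.294 0.093] [432.  -0.] [382. 331.]
0.09 0.095 0.0375 [0.612 0.457 0.113] [109. 428.] [73. 89.]
0.09 0.095 -0.0375 [0.539 0.477 0.113] [354. 459.] [ 25. 224.]
0.09 -0.095 0.0375 [0.561 0.274 0.113] [214. -61.] [417. 189.]
0.09 -0.095 -0.0375 [0.489 0.294 0.113] [433. -36.] [373. 325.]
```

View pics/s4.png

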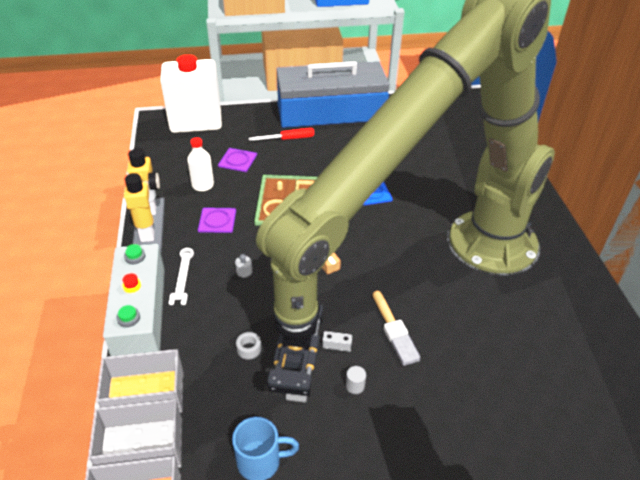

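View pics/t4.png

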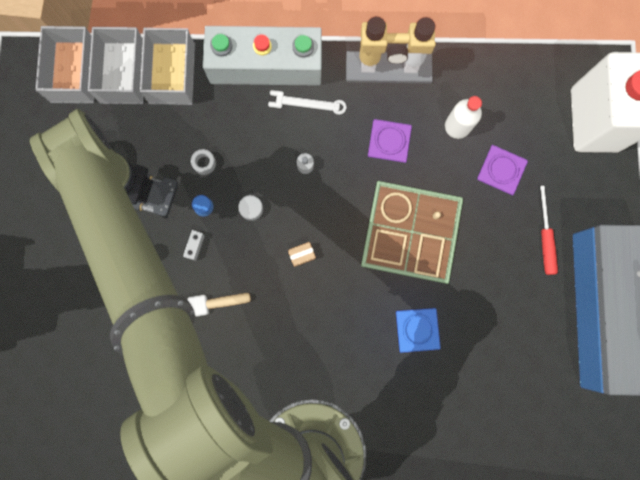

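```bash
python3 -m jog '[{"rot":[0,0,0],"travel":[-0.1,0,0],"jaw":1},{"rot":[0,0,0],"travel":[-0.15,0,0],"jaw":1},{"rot":[0,0,0],"travel":[-0.15,0,0],"jaw":1},{"rot":[0,0,0],"travel":[-0.1,0,0],"jaw":1},{"rot":[0,0,0],"travel":[0,0,0],"jaw":1}]' 35; python3 -c "
from h import *
im=ctrl.get_image('side')[:,:,::-1];crop(im,'s5',210,240,410,410,3.5)
s=ctrl.get_state();print(s['position'],(proj('side',s['position'])-[210,240])*3.5)"
```

```text
time: 4.1
position: [0.5524, 0.3765, 0.1781]
tool_rot: [0.219, 1.553, -0.205]
ft_force: [0.3, 1.0, 1.0]
grip_width: 0.007
[0.5510723  0.37563477 0.17490184] [300.11866798 355.23543278]
```

View pics/s5.png

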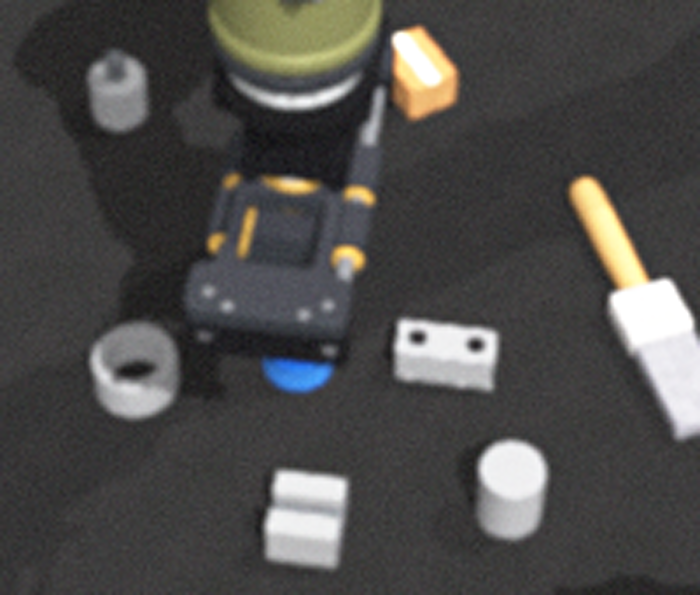

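```bash
python3 -m jog '[{"rot":[1,0,0],"travel":[0,0,0],"jaw":-1},{"rot":[1,0,0],"travel":[0,0,0],"jaw":-1},{"rot":[1,0,0],"travel":[0,0,0],"jaw":-1},{"rot":[1,0,0],"travel":[0,0,0],"jaw":-1},{"rot":[1,0,0],"travel":[0,0,0],"jaw":-1},{"rot":[1,0,0],"travel":[0,0,0],"jaw":-1},{"rot":[1,0,0],"travel":[0,0,0],"jaw":-1},{"rot":[1,0,0],"travel":[0,0,0],"jaw":-1}]' 35; python3 -c "
from h import *
im=ctrl.get_image('side')[:,:,::-1]
s=ctrl.get_state();R=Rn.from_rotvec(s['tool_rot']).as_matrix();p=s['position'];print(p,R.round(2),s['grip_width'])
im=im[200:400,200:400].copy();im=cv2.resize(im,None,fx=3,fy=3)
for q,c in (([0,0,0],(0,0,255)),([-.07,0,0],(0,255,0)),([-.07,.095,.0375],(255,255,0)),([-.07,-.095,.0375],(255,255,0)),([-.07,.095,-.0375],(255,255,0)),([-.07,-.095,-.0375],(255,255,0)),([0,.0435,0],(255,0,255)),([0,-.0435,0],(255,0,255))):
  u=(proj('side',p+R@q)-200)*3;cv2.circle(im,tuple(int(v) for v in u),4,c,-1)
cv2.imwrite('pics/s6.png',im)"
```

```text
time: 4.95
position: [0.5487, 0.374, 0.1696]
tool_rot: [0.757, 1.436, -0.76]
ft_force: [-0.2, 0.3, 0.1]
grip_width: 0.647
[0.54868677 0.37404927 0.16958348] [[-0.    0.83  0.56]
 [-0.    0.56 -0.83]
 [-1.   -0.   -0.  ]] 0.697264434115499
```

View pics/s6.png

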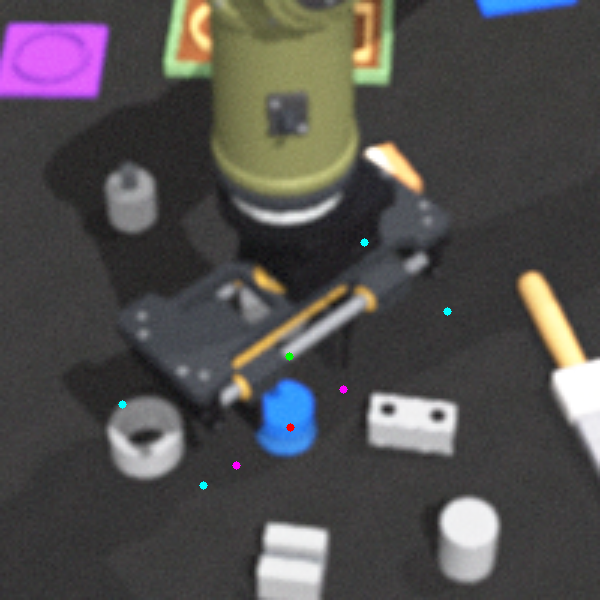

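```bash
python3 -c "
from h import *
im=cv2.imread('pics/side0.png')
p=np.array([.2534,.5979,.1821]);R=Rn.from_rotvec([ 0.31284848,  1.54812144, -0.31586799]).as_matrix()
def draw(im,p,R,n,x0,y0,sc,w,dz=0):
  im=cv2.resize(im[y0:y0+w,x0:x0+w].copy(),None,fx=sc,fy=sc,interpolation=cv2.INTER_CUBIC)
  for q,c in (([0,0,0],(0,0,255)),([-.07,0,0],(0,255,0)),([-.07,.095,.0375],(255,255,0)),([-.07,-.095,.0375],(255,255,0)),([-.07,.095,-.0375],(255,255,0)),([-.07,-.095,-.0375],(255,255,0)),([0,.0435,0],(255,0,255)),([0,-.0435,0],(255,0,255))):
    u=(proj(n,p+R@q+[0,0,dz])-[x0,y0])*sc;cv2.circle(im,tuple(int(v) for v in u),4,c,-1)
  return im
cv2.imwrite('pics/s7.png',draw(im,p,R,'side',420,280,3.5,170))
s=ctrl.get_state();R=Rn.from_rotvec(s['tool_rot']).as_matrix();p=s['position']
t=ctrl.get_image('top')[:,:,::-1]
cv2.imwrite('pics/t7.png',draw(t,p,R,'top',60,120,3.5,170))
"
```

```text
(no output)
```

View pics/s7.png

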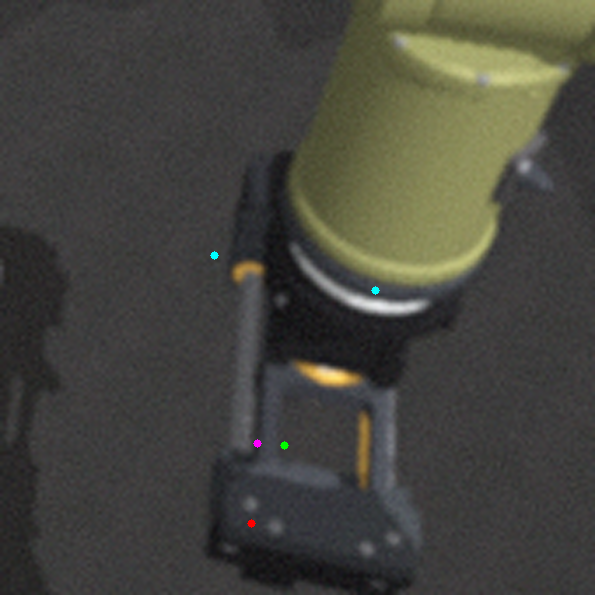

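View pics/t7.png

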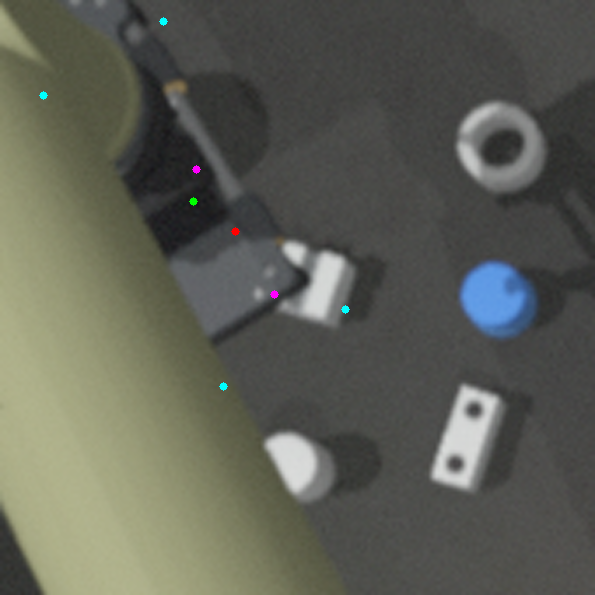

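The fingers closed to 0 without touching the die. In both views the gripper sits about 65 mm higher than its reported pose, at the start as well. I'll check this over an empty patch of table, with the fingers shut.

```bash
python3 -c "
from h import *
need(.66,.14,.05,74)"
```

```text
t 5.05 pos [0.5488 0.3741 0.1698] yaw 34.47 tilt 0.11 w 0.739 F [ 0.1  0.3 -0.2]
rot [-7.905 -0.015  0.017] travel(now) [ 0.3989 -0.1353  0.8535] travel(after turn) [ 0.3993 -0.6479  0.5715]
```

```bash
python3 -m jog '[{"rot":[-1,0,0],"travel":[0,0,0],"jaw":1},{"rot":[-1,0,0],"travel":[0,0,0],"jaw":1},{"rot":[-1,0,0],"travel":[0,0,0],"jaw":1},{"rot":[-1,0,0],"travel":[0,0,0],"jaw":1},{"rot":[-1,0,0],"travel":[0,0,0],"jaw":1},{"rot":[-1,0,0],"travel":[0,0,0],"jaw":1},{"rot":[-1,0,0],"travel":[0,0,0],"jaw":1},{"rot":[-0.9,0,0],"travel":[0,0,0],"jaw":1}]' 35; python3 -m jog '[{"rot":[0,0,0],"travel":[0.05,-0.11,0.095],"jaw":1},{"rot":[0,0,0],"travel":[0.05,-0.11,0.095],"jaw":1},{"rot":[0,0,0],"travel":[0.05,-0.11,0.095],"jaw":1},{"rot":[0,0,0],"travel":[0.05,-0.11,0.095],"jaw":1},{"rot":[0,0,0],"travel":[0.05,-0.11,0.095],"jaw":1},{"rot":[0,0,0],"travel":[0.05,-0.11,0.095],"jaw":1},{"rot":[0,0,0],"travel":[0.1,0,0],"jaw":1},{"rot":[0,0,0],"travel":[0,0,0],"jaw":1}]'; python3 -c "
from h import *
need(.66,.14,.05,74)
im=ctrl.get_image('side')[:,:,::-1];crop(im,'s8',180,180,380,330,4)
s=ctrl.get_state()
for d in(0,.06,.065,.07):print((proj('side',s['position']+[0,0,d])-[180,180])*4)"
```

```text
time: 5.85
position: [0.549, 0.3743, 0.1705]
tool_rot: [0.215, 1.561, -0.215]
ft_force: [-0.7, 0.1, -0.3]
grip_width: 0.189
time: 6.65
position: [0.6557, 0.1343, 0.0459]
tool_rot: [0.219, 1.568, -0.223]
ft_force: [-0.3, 0.4, -0.4]
grip_width: 0.003
t 6.65 pos [0.6557 0.1343 0.0459] yaw 73.89 tilt 0.53 w 0.003 F [-0.3  0.4 -0.4]
rot [-0.023 -0.097  0.041] travel(now) [-0.0139  0.0222  0.0085] travel(after turn) [-0.0138  0.0223  0.0086]
[232.60834515 457.98193072]
[223.83686012 386.42412778]
[223.08110977 380.25871398]
[222.32140537 374.06104307]
```

View pics/s8.png

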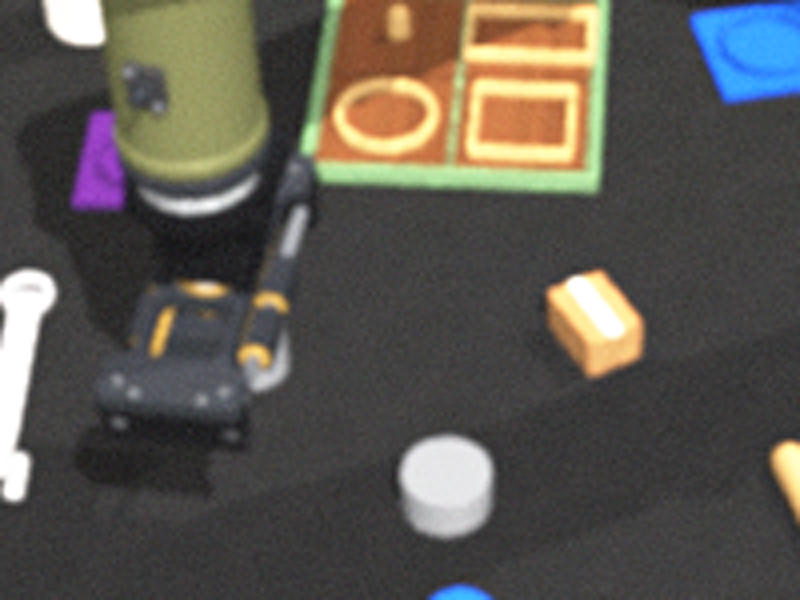

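```bash
python3 -m jog '[{"rot":[0,0,0],"travel":[0.05,0.02,0],"jaw":1},{"rot":[0,0,0],"travel":[0.06,0,0],"jaw":1},{"rot":[0,0,0],"travel":[0.05,0,0],"jaw":1},{"rot":[0,0,0],"travel":[0,0,0],"jaw":1},{"rot":[0,0,0],"travel":[0,0,0],"jaw":1}]'; python3 -m jog '[{"rot":[0,0,0],"travel":[0.015,0,0],"jaw":1},{"rot":[0,0,0],"travel":[0.015,0,0],"jaw":1},{"rot":[0,0,0],"travel":[0,0,0],"jaw":1}]';python3 -m jog '[{"rot":[0,0,0],"travel":[0.015,0,0],"jaw":1},{"rot":[0,0,0],"travel":[0.015,0,0],"jaw":1},{"rot":[0,0,0],"travel":[0,0,0],"jaw":1}]'; python3 -c "
from h import *
need(.66,.14,.05,74)
im=ctrl.get_image('side')[:,:,::-1];crop(im,'s9',180,180,380,330,4)"
```

```text
time: 7.2
position: [0.6611, 0.1441, 0.0037]
tool_rot: [0.22, 1.559, -0.217]
ft_force: [0.0, -0.2, -0.0]
grip_width: 0.008
time: 7.5
position: [0.6609, 0.1431, -0.0058]
tool_rot: [0.221, 1.56, -0.218]
ft_force: [-1.1, 0.2, -0.0]
grip_width: 0.001
time: 7.8
position: [0.6604, 0.1431, -0.0154]
tool_rot: [0.22, 1.561, -0.218]
ft_force: [-0.6, -0.9, 0.5]
grip_width: 0.003
t 7.8 pos [ 0.6604  0.1431 -0.0154] yaw 73.99 tilt 0.1 w 0.003 F [-0.6 -0.9  0.5]
rot [-0.003 -0.015 -0.012] travel(now) [-0.2181 -0.0102  0.0013] travel(after turn) [-0.2181 -0.0104  0.0016]
```

View pics/s9.png

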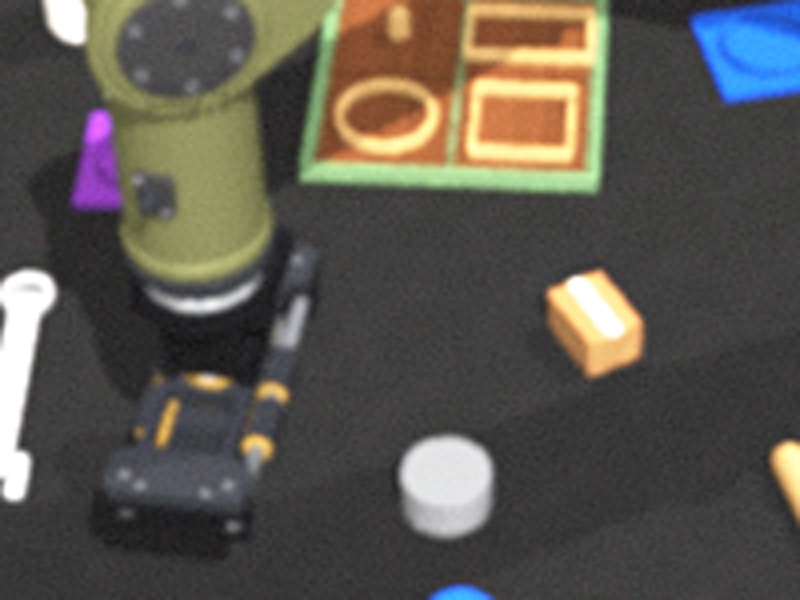

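The tip is reported at -15 mm with no contact and the body still visibly high, so the z offset is confirmed. I'll keep lowering in small steps and watch the force.

```bash
for i in 1 2; do python3 -m jog '[{"rot":[0,0,0],"travel":[0.015,0,0],"jaw":1},{"rot":[0,0,0],"travel":[0.015,0,0],"jaw":1},{"rot":[0,0,0],"travel":[0,0,0],"jaw":1}]' | egrep 'pos|force';done;  python3 -m jog '[{"rot":[0,0,0],"travel":[0.01,0,0],"jaw":1},{"rot":[0,0,0],"travel":[0.005,0,0],"jaw":1},{"rot":[0,0,0],"travel":[0,0,0],"jaw":1}]' | egrep 'pos|force'; python3 -c "
from h import *
im=ctrl.get_image('side')[:,:,::-1];crop(im,'s10',180,230,330,340,5)"
```

```text
position: [0.6605, 0.1432, -0.0244]
ft_force: [0.2, 0.3, 0.6]
position: [0.6604, 0.1432, -0.0334]
ft_force: [0.1, 0.4, -1.6]
position: [0.661, 0.1433, -0.0372]
ft_force: [-0.1, -0.1, 0.1]
```

View pics/s10.png

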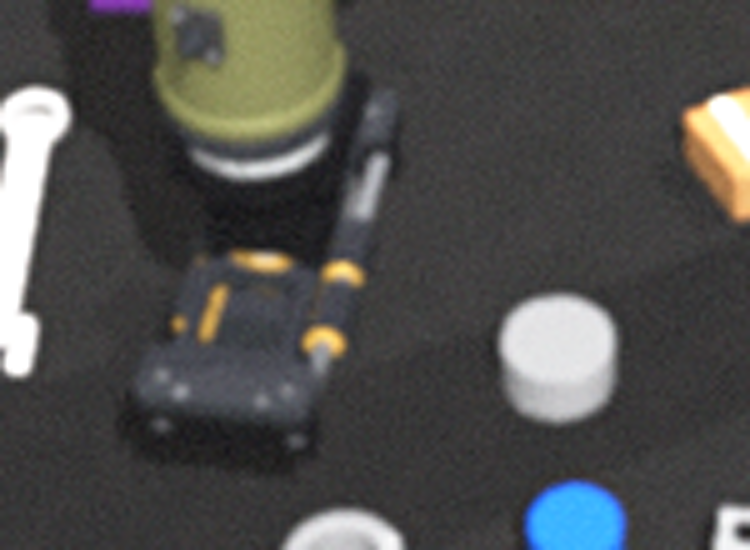

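```bash
python3 -c "
from h import *
s=ctrl.get_state();R=Rn.from_rotvec(s['tool_rot']).as_matrix();p=s['position'];print(p)
for hl in (.095,.075,.06):
 for b in (.033,.05,.07,.1,.13):
  print(hl,'z',round(b+0,3),[((proj('side',np.r_[(p+R@[0,hl,w])[:2],b])-[180,230])*5).round().tolist() for w in (.0375,-.0375)])
im=ctrl.get_image('top')[:,:,::-1];crop(im,'t10',160,120,300,220,5.5)
for b in (.07,.1,.13):
  print('top z',b,[((proj('top',np.r_[(p+R@[0,y,w])[:2],b])-[160,120])*5.5).round().tolist() for y,w in ((.095,.0375),(.095,-.0375),(-.095,-.0375),(-.095,.0375))])
"
```

```text
[ 0.66111733  0.14333374 -0.03702207]
0.095 z 0.033 [[149.0, 513.0], [318.0, 534.0]]
0.095 z 0.05 [[144.0, 489.0], [315.0, 510.0]]
0.095 z 0.07 [[139.0, 460.0], [311.0, 481.0]]
0.095 z 0.1 [[130.0, 415.0], [306.0, 436.0]]
0.095 z 0.13 [[122.0, 369.0], [300.0, 390.0]]
0.075 z 0.033 [[161.0, 476.0], [328.0, 497.0]]
0.075 z 0.05 [[156.0, 452.0], [325.0, 473.0]]
0.075 z 0.07 [[151.0, 423.0], [322.0, 444.0]]
0.075 z 0.1 [[143.0, 378.0], [317.0, 399.0]]
0.075 z 0.13 [[135.0, 332.0], [311.0, 353.0]]
0.06 z 0.033 [[170.0, 450.0], [336.0, 470.0]]
0.06 z 0.05 [[165.0, 425.0], [333.0, 446.0]]
0.06 z 0.07 [[160.0, 396.0], [330.0, 417.0]]
0.06 z 0.1 [[153.0, 351.0], [325.0, 372.0]]
0.06 z 0.13 [[145.0, 305.0], [320.0, 326.0]]
top z 0.07 [[298.0, -1.0], [240.0, 172.0], [697.0, 307.0], [752.0, 131.0]]
top z 0.1 [[285.0, -28.0], [225.0, 150.0], [693.0, 288.0], [750.0, 108.0]]
top z 0.13 [[271.0, -55.0], [210.0, 127.0], [689.0, 268.0], [747.0, 84.0]]
```

View pics/t10.png

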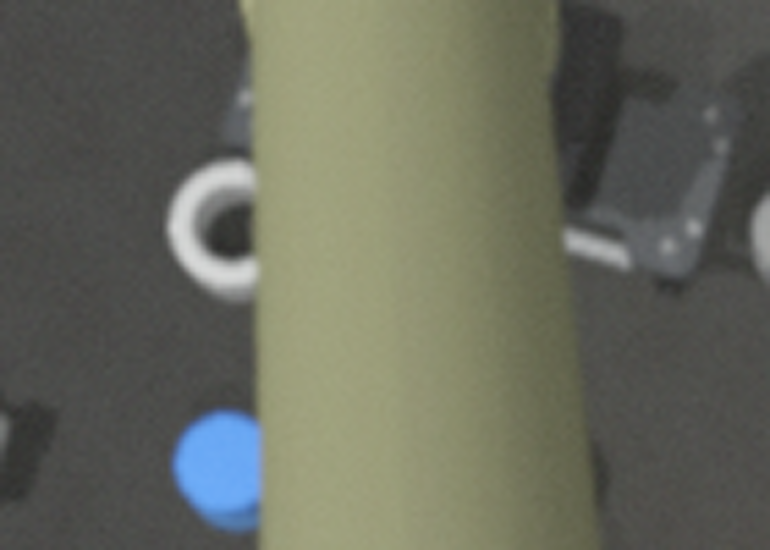

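```bash
for i in 1 2; do python3 -m jog '[{"rot":[0,0,0],"travel":[0.01,0,0],"jaw":1},{"rot":[0,0,0],"travel":[0.005,0,0],"jaw":1},{"rot":[0,0,0],"travel":[0,0,0],"jaw":1}]' | egrep 'pos|force';done;python3 -m jog '[{"rot":[0,0,0],"travel":[0.008,0,0],"jaw":1},{"rot":[0,0,0],"travel":[0,0,0],"jaw":1}]' | egrep 'pos|force'
```

```text
position: [0.6618, 0.1435, -0.0389]
ft_force: [-4.7, -1.2, 10.4]
position: [0.6619, 0.1435, -0.0391]
ft_force: [-13.5, -3.4, 33.7]
position: [0.6619, 0.1435, -0.0392]
ft_force: [-18.4, -4.1, 46.2]
```

Contact came at a reported z of about -0.0385, so the true tip height is the reported height plus 38.5 mm. x and y agree with the pictures within about 3 mm. I back off and go to the die with the corrected height.

```bash
python3 -m jog '[{"rot":[0,0,0],"travel":[-0.05,0,0],"jaw":1},{"rot":[0,0,0],"travel":[-0.15,0,0],"jaw":-1},{"rot":[0,0,0],"travel":[-0.15,0,0],"jaw":-1},{"rot":[0,0,0],"travel":[0,0,0],"jaw":-1},{"rot":[0,0,0],"travel":[0,0,0],"jaw":-1}]' 35; sed -i "s/-s\['position'\]/-s['position']-[0,0,.0385]/; s/\"pos\",s\['position'\]/\"TRUEpos\",(s['position']+[0,0,.0385])/" h.py; python3 -c "
from h import *
need(.5504,.3756,.013,74.5);need(.6411,.0243,.014,79)"
```

```text
time: 10.15
position: [0.6623, 0.1435, 0.0584]
tool_rot: [0.222, 1.556, -0.217]
ft_force: [0.0, -0.6, -1.0]
grip_width: 0.284
t 10.15 TRUEpos [0.6623 0.1435 0.0969] yaw 73.99 tilt 0.27 w 0.284 F [ 0.  -0.6 -1. ]
rot [-0.103  0.033 -0.042] travel(now) [ 0.2802  0.6398 -0.5728] travel(after turn) [ 0.2795  0.646  -0.5663]
t 10.15 TRUEpos [0.6623 0.1435 0.0969] yaw 73.99 tilt 0.27 w 0.284 F [ 0.  -0.6 -1. ]
rot [-1.003  0.035 -0.041] travel(now) [ 0.2748 -0.4023  0.0408] travel(after turn) [ 0.2762 -0.4034  0.0064]
```

```bash
python3 -m jog '[{"rot":[-1,0,0],"travel":[0,0,0],"jaw":-1},{"rot":[0,0,0],"travel":[0,-0.13,0.002],"jaw":-1},{"rot":[0,0,0],"travel":[0,-0.13,0.002],"jaw":-1},{"rot":[0,0,0],"travel":[0,-0.14,0.002],"jaw":-1},{"rot":[0,0,0],"travel":[0,0,0],"jaw":-1},{"rot":[0,0,0],"travel":[0,0,0],"jaw":-1},{"rot":[0,0,0],"travel":[0,0,0],"jaw":-1},{"rot":[0,0,0],"travel":[0,0,0],"jaw":-1}]' 35;  python3 -c "
from h import *
need(.6411,.0243,.014,79)
im=ctrl.get_image('side')[:,:,::-1];crop(im,'s11',160,180,310,290,5)
im=ctrl.get_image('top')[:,:,::-1];crop(im,'t11',240,110,380,210,5.5)"
```

```text
time: 10.95
position: [0.6396, 0.0272, 0.0555]
tool_rot: [0.151, 1.567, -0.147]
ft_force: [0.1, 0.6, -0.1]
grip_width: 0.971
t 10.95 TRUEpos [0.6396 0.0272 0.094 ] yaw 79.14 tilt 0.14 w 0.971 F [ 0.1  0.6 -0.1]
rot [ 0.028 -0.014 -0.025] travel(now) [ 0.2668 -0.009   0.0072] travel(after turn) [ 0.2668 -0.0084  0.0069]
```

View pics/s11.png

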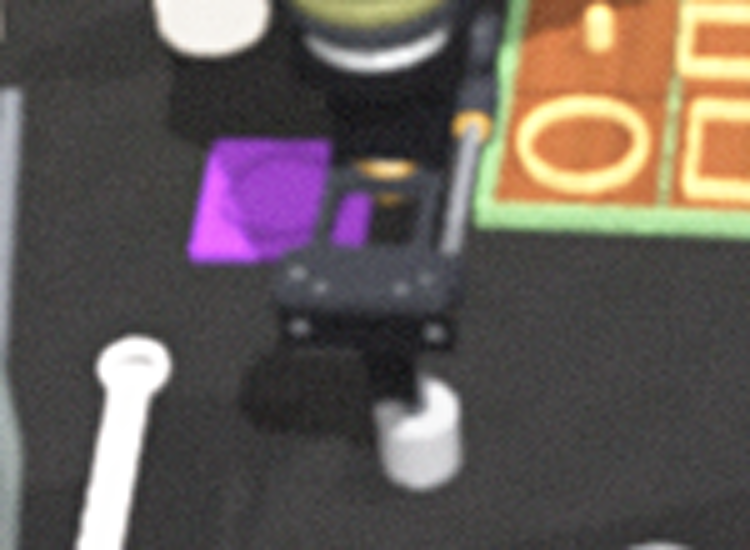

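View pics/t11.png

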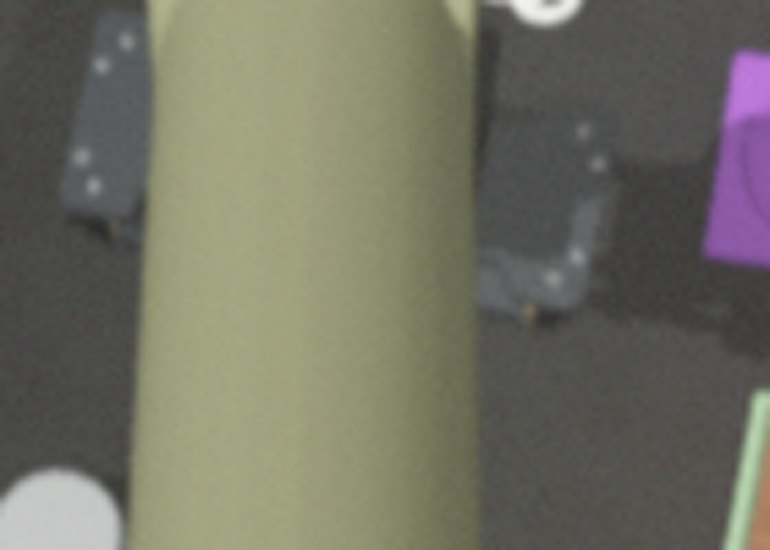

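```bash
python3 -c "
from h import *
s=ctrl.get_state();R=Rn.from_rotvec(s['tool_rot']).as_matrix()
for y in (.0435,.0585):
  for w in(.0095,-.0095):
   for dz in (.0385,.055): print(y,w,dz,(proj('side',s['position']+R@[0,y,w]+[0,0,dz])-[160,180])*5)"
```

```text
0.0435 0.0095 0.0385 [373.9846252  391.82729922]
0.0435 0.0095 0.055 [370.93336465 366.57187807]
0.0435 -0.0095 0.0385 [415.24937572 393.63884535]
0.0435 -0.0095 0.055 [412.53894229 368.38512   ]
0.0585 0.0095 0.0385 [369.10695297 415.51394212]
0.0585 0.0095 0.055 [365.99104757 390.25893011]
0.0585 -0.0095 0.0385 [410.68946242 417.35205339]
0.0585 -0.0095 0.055 [407.91967525 392.09897286]
```

The fingertip in the image, at crop (397,408), matches the projection with the 38.5 mm offset. I descend on the punch.

```bash
python3 -m jog '[{"rot":[0,0,0],"travel":[0,-0.008,0.007],"jaw":-1},{"rot":[0,0,0],"travel":[0.1,0,0],"jaw":-1},{"rot":[0,0,0],"travel":[0.1,0,0],"jaw":-1},{"rot":[0,0,0],"travel":[0.06,0,0],"jaw":0},{"rot":[0,0,0],"travel":[0,0,0],"jaw":0},{"rot":[0,0,0],"travel":[0,0,0],"jaw":0},{"rot":[0,0,0],"travel":[0,0,0],"jaw":0}]' 35;  python3 -c "
from h import *
need(.6411,.0243,.014,79)"; python3 -m jog '[{"rot":[0,0,0],"travel":[0,0,0],"jaw":1},{"rot":[0,0,0],"travel":[0,0,0],"jaw":1},{"rot":[0,0,0],"travel":[0,0,0],"jaw":1},{"rot":[0,0,0],"travel":[0,0,0],"jaw":1}]' 35;  python3 -c "
from h import *
need(.6411,.0243,.014,79)"
```

```text
time: 11.75
position: [0.6431, 0.0225, -0.0199]
tool_rot: [0.153, 1.562, -0.149]
ft_force: [-0.3, 0.1, 0.7]
grip_width: 0.721
t 11.75 TRUEpos [0.6431 0.0225 0.0186] yaw 78.99 tilt 0.22 w 0.721 F [-0.3  0.1  0.7]
rot [-0.002  0.033 -0.029] travel(now) [ 0.0154  0.0047 -0.0076] travel(after turn) [ 0.0154  0.0047 -0.0076]
time: 12.15
position: [0.6421, 0.0228, -0.0209]
tool_rot: [0.153, 1.564, -0.149]
ft_force: [-0.6, 0.1, 3.1]
grip_width: 0.421
t 12.15 TRUEpos [0.6421 0.0228 0.0176] yaw 79.0 tilt 0.15 w 0.421 F [-0.6  0.1  3.1]
rot [ 0.     0.013 -0.028] travel(now) [ 0.012   0.0044 -0.0041] travel(after turn) [ 0.012   0.0045 -0.0041]
```

```bash
python3 -m jog '[{"rot":[0,0,0],"travel":[0,0,0],"jaw":1},{"rot":[0,0,0],"travel":[0,0,0],"jaw":1},{"rot":[0,0,0],"travel":[-0.03,0,0],"jaw":1},{"rot":[0,0,0],"travel":[-0.03,0,0],"jaw":1},{"rot":[0,0,0],"travel":[0,0,0],"jaw":1}]' 35;  python3 -c "
from h import *
need(.5426,-.184,.12,79)
im=ctrl.get_image('side')[:,:,::-1];crop(im,'s12',160,180,310,290,5)"
```

```text
time: 12.65
position: [0.6425, 0.0221, -0.0023]
tool_rot: [0.153, 1.563, -0.15]
ft_force: [0.5, -0.7, -2.2]
grip_width: 0.423
t 12.65 TRUEpos [0.6425 0.0221 0.0362] yaw 78.97 tilt 0.17 w 0.423 F [ 0.5 -0.7 -2.2]
rot [-0.005  0.025 -0.024] travel(now) [-0.2812 -0.7376 -0.1948] travel(after turn) [-0.2792 -0.7381 -0.1958]
```

View pics/s12.png

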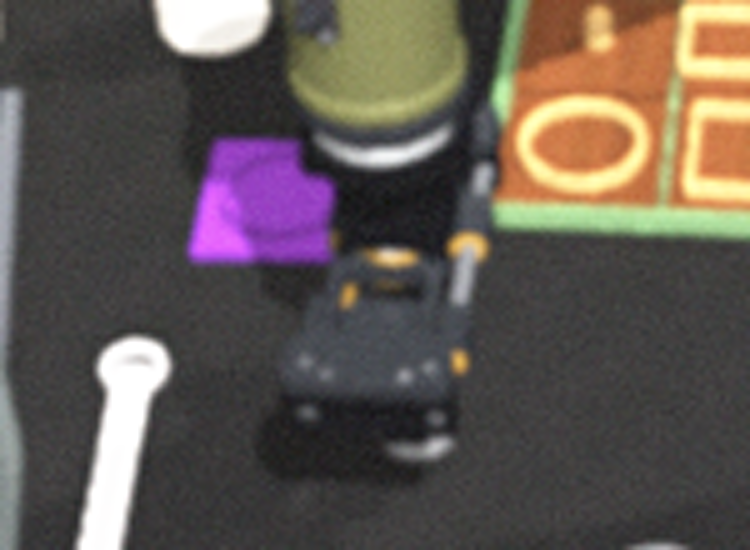

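The punch has lifted: its base is at crop row 460, down from 488. I carry it to the round pocket.

```bash
python3 -m jog '[{"rot":[0,0,0],"travel":[-0.1,0,0],"jaw":1},{"rot":[0,0,0],"travel":[-0.1,-0.05,-0.01],"jaw":1},{"rot":[0,0,0],"travel":[-0.01,-0.14,-0.037],"jaw":1},{"rot":[0,0,0],"travel":[0,-0.14,-0.037],"jaw":1},{"rot":[0,0,0],"travel":[0,-0.14,-0.037],"jaw":1},{"rot":[0,0,0],"travel":[0,-0.14,-0.037],"jaw":1},{"rot":[0,0,0],"travel":[0,-0.128,-0.037],"jaw":1},{"rot":[0,0,0],"travel":[0,0,0],"jaw":1}]' ; python3 -m jog '[{"rot":[0,0,0],"travel":[0,0,0],"jaw":1}]'; python3 -c "
from h import *
need(.5426,-.184,.0275,79)
s=ctrl.get_image('side')[:,:,::-1];crop(s,'s13',200,120,360,240,5)"
```

```text
time: 13.5
position: [0.5374, -0.1921, 0.0589]
tool_rot: [0.157, 1.567, -0.161]
ft_force: [0.1, -0.9, -2.4]
grip_width: 0.42
time: 13.6
position: [0.5409, -0.1851, 0.0588]
tool_rot: [0.155, 1.565, -0.152]
ft_force: [1.0, -0.1, -2.6]
grip_width: 0.427
t 13.6 TRUEpos [ 0.5409 -0.1851  0.0973] yaw 78.8 tilt 0.12 w 0.427 F [ 1.  -0.1 -2.6]
rot [-0.041 -0.002 -0.023] travel(now) [0.2327 0.0044 0.0047] travel(after turn) [0.2327 0.0048 0.0047]
```

View pics/s13.png

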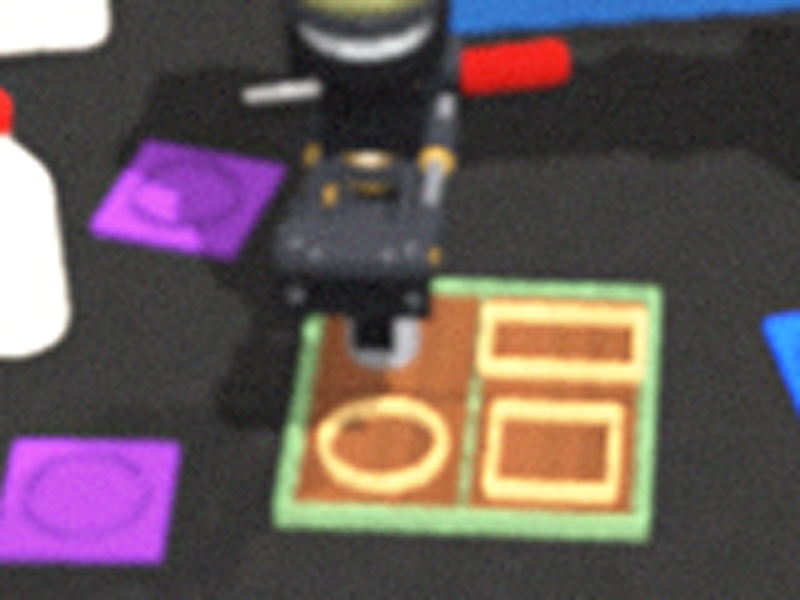

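```bash
python3 -m jog '[{"rot":[0,0,0],"travel":[0.07,0.005,0.005],"jaw":1},{"rot":[0,0,0],"travel":[0.07,0,0],"jaw":1},{"rot":[0,0,0],"travel":[0.05,0,0],"jaw":1},{"rot":[0,0,0],"travel":[0.02,0,0],"jaw":1},{"rot":[0,0,0],"travel":[0,0,0],"jaw":1},{"rot":[0,0,0],"travel":[0,0,0],"jaw":1}]' ; python3 -c "
from h import *
need(.5426,-.184,.0275,79)
s=ctrl.get_image('side')[:,:,::-1];crop(s,'s14',200,120,360,240,5)"
```

```text
time: 14.25
position: [0.5444, -0.1825, -0.0033]
tool_rot: [0.152, 1.564, -0.149]
ft_force: [0.2, -1.4, -2.7]
grip_width: 0.422
t 14.25 TRUEpos [ 0.5444 -0.1825  0.0352] yaw 79.01 tilt 0.12 w 0.422 F [ 0.2 -1.4 -2.7]
rot [ 0.002  0.015 -0.02 ] travel(now) [ 0.0255 -0.006  -0.005 ] travel(after turn) [ 0.0255 -0.006  -0.005 ]
```

View pics/s14.png

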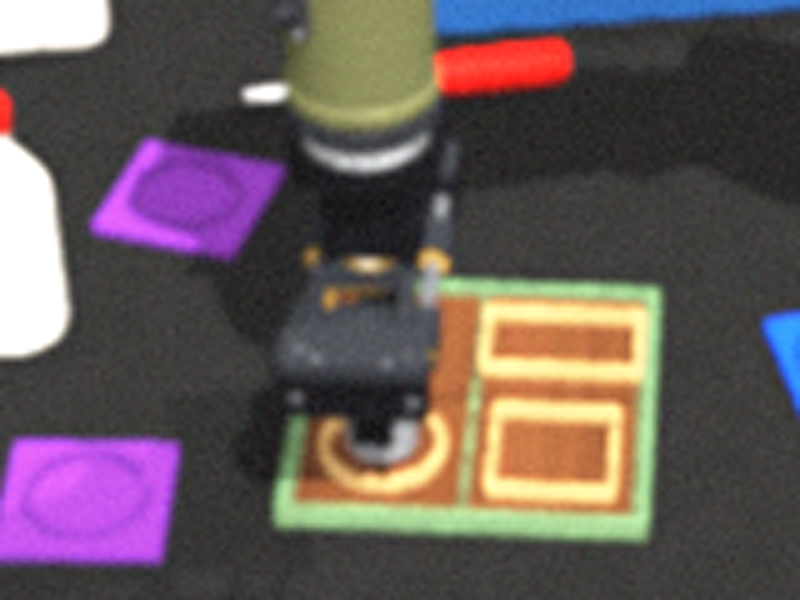

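```bash
python3 -m jog '[{"rot":[0,0,0],"travel":[0.015,-0.005,-0.004],"jaw":1},{"rot":[0,0,0],"travel":[0,0,0],"jaw":1},{"rot":[0,0,0],"travel":[0.006,0,0],"jaw":1},{"rot":[0,0,0],"travel":[0,0,0],"jaw":1}]' ;python3 -m jog '[{"rot":[0,0,0],"travel":[0.007,0,0],"jaw":1},{"rot":[0,0,0],"travel":[0,0,0],"jaw":1}]'
```

```text
time: 14.7
position: [0.5421, -0.1838, -0.0104]
tool_rot: [0.152, 1.565, -0.15]
ft_force: [-1.3, -0.3, -3.3]
grip_width: 0.423
time: 14.9
position: [0.5425, -0.1839, -0.0119]
tool_rot: [0.152, 1.565, -0.149]
ft_force: [-1.6, 0.9, 0.6]
grip_width: 0.422
```

```bash
python3 -m jog '[{"rot":[0,0,0],"travel":[0.003,0,0],"jaw":1},{"rot":[0,0,0],"travel":[0,0,0],"jaw":-0.3},{"rot":[0,0,0],"travel":[0,0,0],"jaw":-0.3},{"rot":[0,0,0],"travel":[0,0,0],"jaw":-0.3},{"rot":[0,0,0],"travel":[-0.03,0,0],"jaw":-0.3},{"rot":[0,0,0],"travel":[-0.1,0,0],"jaw":-0.3},{"rot":[0,0,0],"travel":[-0.15,0,0],"jaw":-1},{"rot":[0,0,0],"travel":[-0.03,0,0],"jaw":-1}]'; python3 -c "
from h import *
need(.4508,.2696,.1,73.6)
s=ctrl.get_image('side')[:,:,::-1];crop(s,'s15',200,120,360,240,5)"
```

```text
time: 15.7
position: [0.5457, -0.1853, 0.0856]
tool_rot: [0.151, 1.556, -0.151]
ft_force: [0.8, -0.5, 0.6]
grip_width: 0.754
t 15.7 TRUEpos [ 0.5457 -0.1853  0.1241] yaw 78.97 tilt 0.54 w 0.754 F [ 0.8 -0.5  0.6]
rot [ 1.074  0.106 -0.022] travel(now) [ 0.0767  1.4277 -0.6015] travel(after turn) [ 0.0802  1.3654 -0.7318]
```

View pics/s15.png

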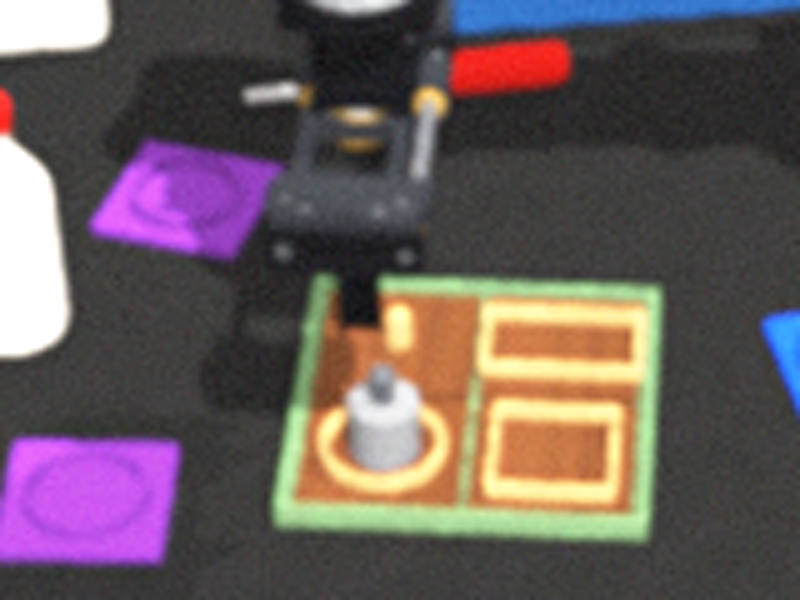

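The punch stands upright and centred in the round pocket, at crop (383,430). Next is the bar.

```bash
python3 -m jog '[{"rot":[1,0,0],"travel":[0,0,0],"jaw":-1},{"rot":[0.08,0.1,0],"travel":[0,0.136,-0.073],"jaw":-1},{"rot":[0,0,0],"travel":[0,0.136,-0.073],"jaw":-1},{"rot":[0,0,0],"travel":[0,0.136,-0.073],"jaw":-1},{"rot":[0,0,0],"travel":[0,0.136,-0.073],"jaw":-1},{"rot":[0,0,0],"travel":[0,0.136,-0.073],"jaw":-1},{"rot":[0,0,0],"travel":[0,0.136,-0.073],"jaw":-1},{"rot":[0,0,0],"travel":[0,0.136,-0.073],"jaw":-1}]';python3 -m jog '[{"rot":[0,0,0],"travel":[0,0.136,-0.073],"jaw":-1},{"rot":[0,0,0],"travel":[0,0.136,-0.073],"jaw":-1},{"rot":[0,0,0],"travel":[0.04,0.136,-0.073],"jaw":-1},{"rot":[0,0,0],"travel":[0,0,0],"jaw":-1},{"rot":[0,0,0],"travel":[0,0,0],"jaw":-1}]'; python3 -c "
from h import *
need(.4510,.2696,.012,73.6)
im=ctrl.get_image('top')[:,:,::-1];crop(im,'t16',100,180,250,290,5)
im=ctrl.get_image('side')[:,:,::-1];crop(im,'s16',240,240,400,360,5)"
```

```text
time: 16.55
position: [0.4743, 0.1348, 0.0809]
tool_rot: [0.227, 1.568, -0.223]
ft_force: [1.1, 0.1, -0.2]
grip_width: 1.0
time: 17.05
position: [0.4456, 0.2698, 0.069]
tool_rot: [0.224, 1.569, -0.222]
ft_force: [-0.4, -0.9, -0.1]
grip_width: 1.003
t 17.05 TRUEpos [0.4456 0.2698 0.1075] yaw 73.77 tilt 0.58 w 1.003 F [-0.4 -0.9 -0.1]
rot [ 0.034 -0.115  0.003] travel(now) [0.318  0.0046 0.0206] travel(after turn) [0.3182 0.0046 0.0174]
```

View pics/s16.png

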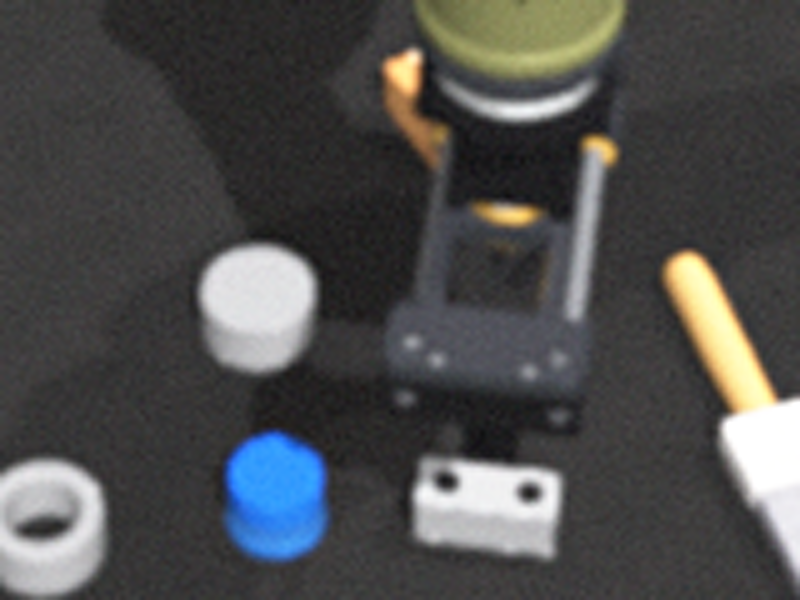

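```bash
python3 -m jog '[{"rot":[0.03,-0.1,0],"travel":[0,0.004,0.016],"jaw":-1},{"rot":[0,0,0],"travel":[0.1,0,0],"jaw":-1},{"rot":[0,0,0],"travel":[0.1,0,0],"jaw":-1},{"rot":[0,0,0],"travel":[0.08,0,0],"jaw":-0.4},{"rot":[0,0,0],"travel":[0.03,0,0],"jaw":-0.4},{"rot":[0,0,0],"travel":[0,0,0],"jaw":-0.4},{"rot":[0,0,0],"travel":[0,0,0],"jaw":-0.4}]'; python3 -c "
from h import *
need(.4510,.2696,.013,73.6)"
```

```text
time: 17.85
position: [0.4531, 0.2693, -0.0218]
tool_rot: [0.23, 1.557, -0.225]
ft_force: [0.4, 0.3, -0.3]
grip_width: 0.744
t 17.85 TRUEpos [0.4531 0.2693 0.0167] yaw 73.38 tilt 0.19 w 0.744 F [ 0.4  0.3 -0.3]
rot [-0.044  0.015 -0.034] travel(now) [ 0.0124 -0.001  -0.007 ] travel(after turn) [ 0.0124 -0.0009 -0.007 ]
```

```bash
python3 -m jog '[{"rot":[-0.04,0,0],"travel":[0.01,-0.001,-0.005],"jaw":0.2},{"rot":[0,0,0],"travel":[0,0,0],"jaw":1},{"rot":[0,0,0],"travel":[0,0,0],"jaw":1},{"rot":[0,0,0],"travel":[0,0,0],"jaw":1},{"rot":[0,0,0],"travel":[0,0,0],"jaw":1},{"rot":[0,0,0],"travel":[0,0,0],"jaw":1},{"rot":[0,0,0],"travel":[0,0,0],"jaw":1},{"rot":[0,0,0],"travel":[0,0,0],"jaw":1}]'; python3 -c "
from h import *
need(.4510,.2696,.013,73.6)";  python3 -m jog '[{"rot":[0,0,0],"travel":[-0.03,0,0],"jaw":1},{"rot":[0,0,0],"travel":[-0.03,0,0],"jaw":1},{"rot":[0,0,0],"travel":[0,0,0],"jaw":1}]'; python3 -c "
from h import *
need(.4349,-.2563,.1,79.2)
im=ctrl.get_image('side')[:,:,::-1];crop(im,'s17',240,240,400,360,5)"
```

```text
time: 18.65
position: [0.4505, 0.2694, -0.0257]
tool_rot: [0.226, 1.559, -0.223]
ft_force: [0.1, 0.3, 1.7]
grip_width: 0.273
t 18.65 TRUEpos [0.4505 0.2694 0.0128] yaw 73.63 tilt 0.1 w 0.273 F [0.1 0.3 1.7]
rot [ 0.007  0.001 -0.02 ] travel(now) [-0.0007  0.0012  0.0015] travel(after turn) [-0.0008  0.0012  0.0015]
time: 18.95
position: [0.4514, 0.27, -0.0064]
tool_rot: [0.227, 1.557, -0.221]
ft_force: [0.7, 0.2, -2.7]
grip_width: 0.276
t 18.95 TRUEpos [0.4514 0.27   0.0321] yaw 73.63 tilt 0.24 w 0.276 F [ 0.7  0.2 -2.7]
rot [-1.113  0.022 -0.042] travel(now) [-0.2321 -1.6979  0.4419] travel(after turn) [-0.2264 -1.7336  0.2746]
```

View pics/s17.png

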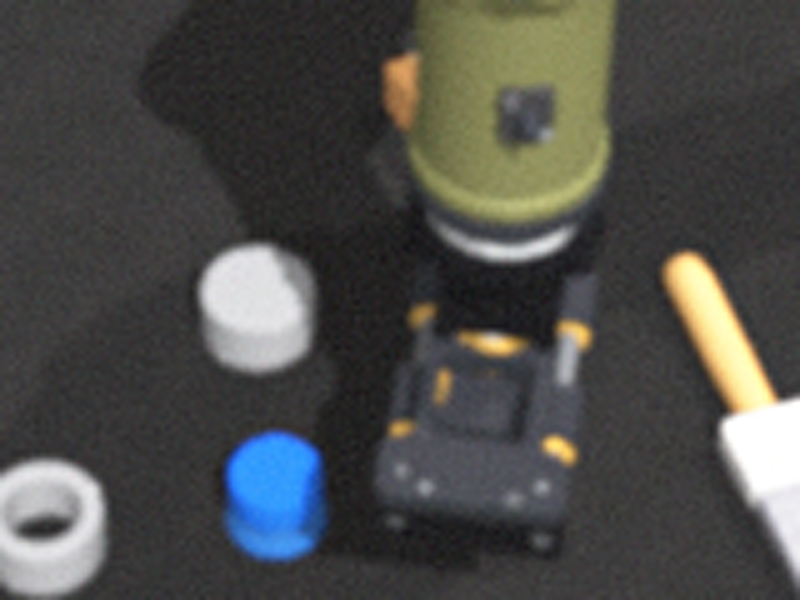

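```bash
python3 -m jog '[{"rot":[-1,0,0],"travel":[-0.1,0,0],"jaw":1},{"rot":[-0.11,0,0],"travel":[-0.13,0,0],"jaw":1},{"rot":[0,0,0],"travel":[0,-0.144,0.023],"jaw":1},{"rot":[0,0,0],"travel":[0,-0.144,0.023],"jaw":1},{"rot":[0,0,0],"travel":[0,-0.144,0.023],"jaw":1},{"rot":[0,0,0],"travel":[0,-0.144,0.023],"jaw":1},{"rot":[0,0,0],"travel":[0,-0.144,0.023],"jaw":1},{"rot":[0,0,0],"travel":[0,-0.144,0.023],"jaw":1}]';python3 -m jog '[{"rot":[0,0,0],"travel":[0,-0.144,0.023],"jaw":1},{"rot":[0,0,0],"travel":[0,-0.144,0.023],"jaw":1},{"rot":[0,0,0],"travel":[0,-0.144,0.023],"jaw":1},{"rot":[0,0,0],"travel":[0,-0.144,0.023],"jaw":1},{"rot":[0,0,0],"travel":[0,-0.144,0.023],"jaw":1},{"rot":[0,0,0],"travel":[0,-0.144,0.023],"jaw":1},{"rot":[0,0,0],"travel":[0,0,0],"jaw":1},{"rot":[0,0,0],"travel":[0,0,0],"jaw":1}]'; python3 -c "
from h import *
need(.4349,-.2563,.0225,79.2)"
```

```text
time: 19.8
position: [0.4418, 0.0052, 0.0606]
tool_rot: [0.15, 1.565, -0.146]
ft_force: [0.7, 0.4, -2.9]
grip_width: 0.27
time: 20.6
position: [0.4337, -0.2563, 0.0599]
tool_rot: [0.152, 1.566, -0.149]
ft_force: [-0.0, 1.2, -2.3]
grip_width: 0.276
t 20.6 TRUEpos [ 0.4337 -0.2563  0.0984] yaw 79.02 tilt 0.12 w 0.276 F [-0.   1.2 -2.3]
rot [-0.036 -0.008 -0.022] travel(now) [2.529e-01 1.000e-04 4.100e-03] travel(after turn) [0.2529 0.0006 0.004 ]
```

```bash
python3 -m jog '[{"rot":[0,0,0],"travel":[0.07,0,0.002],"jaw":1},{"rot":[0,0,0],"travel":[0.07,0,0],"jaw":1},{"rot":[0,0,0],"travel":[0.05,0,0],"jaw":1},{"rot":[0,0,0],"travel":[0.025,0,0],"jaw":1},{"rot":[0,0,0],"travel":[0,0,0],"jaw":1},{"rot":[0,0,0],"travel":[0,0,0],"jaw":1}]' ; python3 -c "
from h import *
need(.4349,-.2563,.0225,79.2)
s=ctrl.get_image('side')[:,:,::-1];crop(s,'s18',220,120,380,240,5)
s=ctrl.get_image('top')[:,:,::-1];crop(s,'t18',340,170,490,290,5)"
```

```text
time: 21.2
position: [0.4357, -0.255, -0.0038]
tool_rot: [0.149, 1.565, -0.146]
ft_force: [-0.4, -1.0, -2.1]
grip_width: 0.272
t 21.2 TRUEpos [ 0.4357 -0.255   0.0347] yaw 79.25 tilt 0.12 w 0.272 F [-0.4 -1.  -2.1]
rot [ 0.01   0.01  -0.022] travel(now) [ 0.0408 -0.0048 -0.0018] travel(after turn) [ 0.0408 -0.0048 -0.0017]
```

View pics/s18.png

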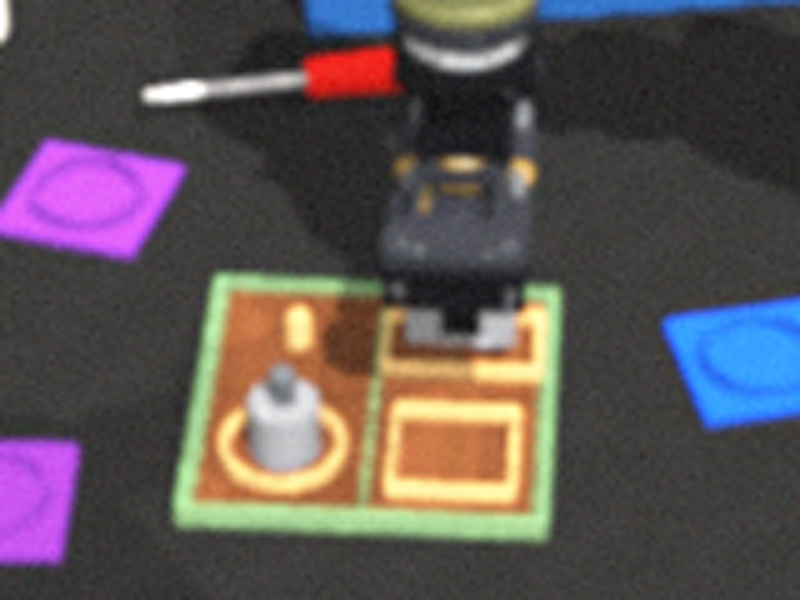

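View pics/t18.png

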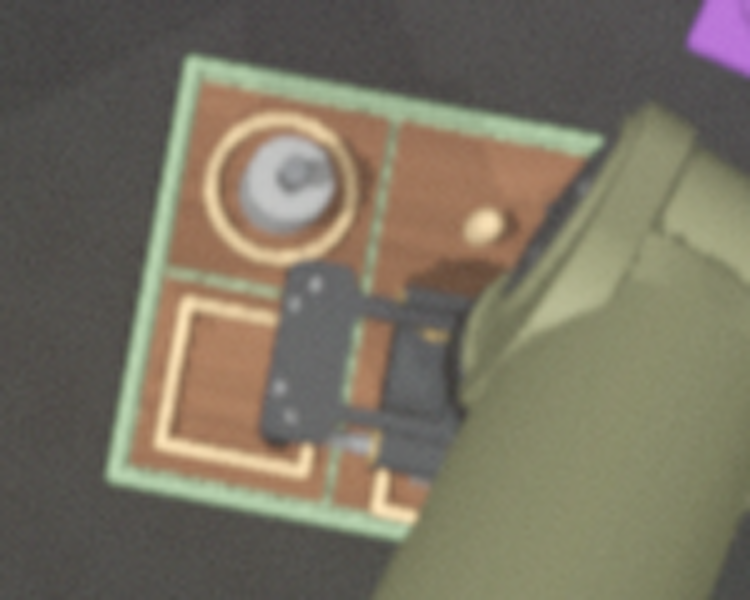

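```bash
python3 -m jog '[{"rot":[0,0,0],"travel":[0.015,-0.004,-0.002],"jaw":1},{"rot":[0,0,0],"travel":[0.01,0,0],"jaw":1},{"rot":[0,0,0],"travel":[0.005,0,0],"jaw":1},{"rot":[0,0,0],"travel":[0,0,0],"jaw":1},{"rot":[0,0,0],"travel":[0.005,0,0],"jaw":1},{"rot":[0,0,0],"travel":[0,0,0],"jaw":1}]' ;python3 -m jog '[{"rot":[0,0,0],"travel":[0.005,0,0],"jaw":1},{"rot":[0,0,0],"travel":[0,0,0],"jaw":1}]'
```

```text
time: 21.9
position: [0.4342, -0.2565, -0.0149]
tool_rot: [0.15, 1.566, -0.147]
ft_force: [0.6, 0.2, -2.8]
grip_width: 0.27
time: 22.1
position: [0.4341, -0.2565, -0.0164]
tool_rot: [0.15, 1.566, -0.147]
ft_force: [0.5, 0.5, -2.6]
grip_width: 0.272
```

```bash
python3 -m jog '[{"rot":[0,0,0],"travel":[0.004,0,0],"jaw":1},{"rot":[0,0,0],"travel":[0,0,0],"jaw":1}]'
```

```text
time: 22.3
position: [0.4343, -0.2566, -0.0167]
tool_rot: [0.15, 1.565, -0.146]
ft_force: [-2.7, 1.5, 4.3]
grip_width: 0.271
```

Contact: the true height is 0.0218, as predicted. I release.

```bash
python3 -m jog '[{"rot":[0,0,0],"travel":[0,0,0],"jaw":0},{"rot":[0,0,0],"travel":[0,0,0],"jaw":0},{"rot":[0,0,0],"travel":[0,0,0],"jaw":0},{"rot":[0,0,0],"travel":[0,0,0],"jaw":0},{"rot":[0,0,0],"travel":[-0.03,0,0],"jaw":0},{"rot":[0,0,0],"travel":[-0.1,0,0],"jaw":0},{"rot":[0,0,0],"travel":[-0.15,0,0],"jaw":-1},{"rot":[0,0,0],"travel":[-0.03,0,0],"jaw":-1}]'; python3 -c "
from h import *
need(.5504,.3756,.1,74.5)
s=ctrl.get_image('side')[:,:,::-1];crop(s,'s19',220,120,380,240,5)"
```

```text
time: 23.1
position: [0.4374, -0.2587, 0.0808]
tool_rot: [0.148, 1.557, -0.149]
ft_force: [2.0, 0.3, 0.6]
grip_width: 0.601
t 23.1 TRUEpos [ 0.4374 -0.2587  0.1193] yaw 79.16 tilt 0.51 w 0.601 F [2.  0.3 0.6]
rot [ 0.932  0.101 -0.008] travel(now) [ 0.0649  2.1473 -0.0283] travel(after turn) [ 0.0645  2.138  -0.2021]
```

View pics/s19.png

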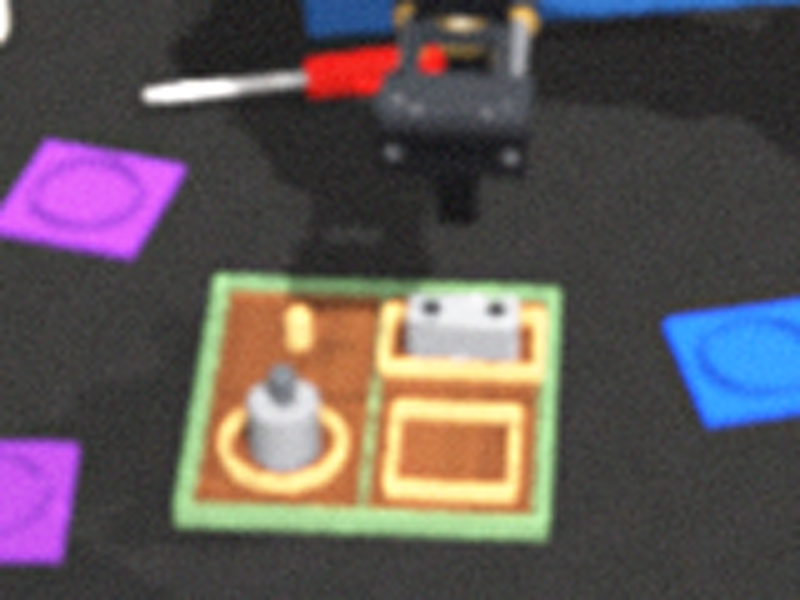

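The bar lies flat in the long pocket, at crop (463,328). Next is the die.

```bash
python3 -m jog '[{"rot":[0.93,0,0],"travel":[0,0,0],"jaw":-1},{"rot":[0,0,0],"travel":[0,0.143,-0.0135],"jaw":-1},{"rot":[0,0,0],"travel":[0,0.143,-0.0135],"jaw":-1},{"rot":[0,0,0],"travel":[0,0.143,-0.0135],"jaw":-1},{"rot":[0,0,0],"travel":[0,0.143,-0.0135],"jaw":-1},{"rot":[0,0,0],"travel":[0,0.143,-0.0135],"jaw":-1},{"rot":[0,0,0],"travel":[0,0.143,-0.0135],"jaw":-1},{"rot":[0,0,0],"travel":[0,0.143,-0.0135],"jaw":-1}]' >/dev/null;python3 -m jog '[{"rot":[0,0,0],"travel":[0,0.143,-0.0135],"jaw":-1},{"rot":[0,0,0],"travel":[0,0.143,-0.0135],"jaw":-1},{"rot":[0,0,0],"travel":[0,0.143,-0.0135],"jaw":-1},{"rot":[0,0,0],"travel":[0,0.143,-0.0135],"jaw":-1},{"rot":[0,0,0],"travel":[0,0.143,-0.0135],"jaw":-1},{"rot":[0,0,0],"travel":[0,0.143,-0.0135],"jaw":-1},{"rot":[0,0,0],"travel":[0,0.143,-0.0135],"jaw":-1},{"rot":[0,0,0],"travel":[0,0.14,-0.0135],"jaw":-1}]'>/dev/null;python3 -m jog '[{"rot":[0,0,0],"travel":[0,0,0],"jaw":-1},{"rot":[0,0,0],"travel":[0,0,0],"jaw":-1}]'; python3 -c "
from h import *
need(.5504,.3756,.013,74.5)
im=ctrl.get_image('side')[:,:,::-1];crop(im,'s20',210,280,370,410,5)"
```

```text
time: 24.95
position: [0.5457, 0.3793, 0.0749]
tool_rot: [0.21, 1.562, -0.21]
ft_force: [-0.3, -1.0, -0.6]
grip_width: 1.0
t 24.95 TRUEpos [0.5457 0.3793 0.1134] yaw 74.67 tilt 0.1 w 1.0 F [-0.3 -1.  -0.6]
rot [ 0.033 -0.019  0.005] travel(now) [ 0.3346 -0.0077  0.0188] travel(after turn) [ 0.3346 -0.0078  0.0183]
```

View pics/s20.png

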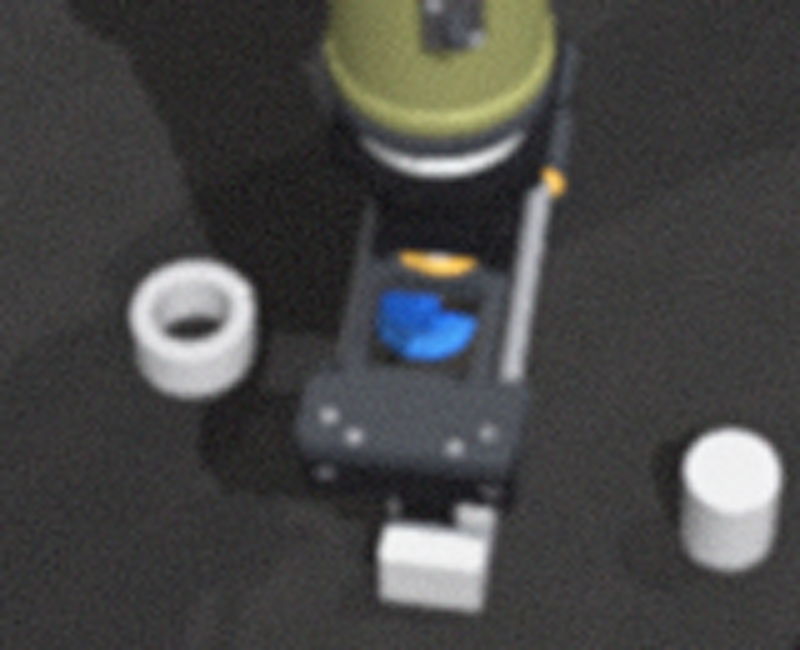

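```bash
python3 -m jog '[{"rot":[0.03,0,0],"travel":[0,-0.007,0.014],"jaw":-1},{"rot":[0,0,0],"travel":[0.1,0,0],"jaw":-1},{"rot":[0,0,0],"travel":[0.1,0,0],"jaw":-1},{"rot":[0,0,0],"travel":[0.1,0,0],"jaw":-0.4},{"rot":[0,0,0],"travel":[0.025,0,0],"jaw":-0.4},{"rot":[0,0,0],"travel":[0,0,0],"jaw":-0.4},{"rot":[0,0,0],"travel":[0,0,0],"jaw":-0.4}]'; python3 -c "
from h import *
need(.5504,.3756,.013,74.5)"
```

```text
time: 25.7
position: [0.5519, 0.3758, -0.0191]
tool_rot: [0.217, 1.558, -0.212]
ft_force: [0.4, 0.1, -0.5]
grip_width: 0.745
t 25.7 TRUEpos [0.5519 0.3758 0.0194] yaw 74.33 tilt 0.22 w 0.745 F [ 0.4  0.1 -0.5]
rot [-0.035  0.02  -0.04 ] travel(now) [ 0.0213 -0.002  -0.0046] travel(after turn) [ 0.0213 -0.0019 -0.0046]
```

```bash
python3 -m jog '[{"rot":[-0.03,0,0],"travel":[0.017,-0.001,-0.003],"jaw":0},{"rot":[0,0,0],"travel":[0,0,0],"jaw":1},{"rot":[0,0,0],"travel":[0,0,0],"jaw":1},{"rot":[0,0,0],"travel":[0,0,0],"jaw":1},{"rot":[0,0,0],"travel":[0,0,0],"jaw":1},{"rot":[0,0,0],"travel":[0,0,0],"jaw":1}]'; python3 -c "
from h import *
need(.5504,.3756,.013,74.5)";  python3 -m jog '[{"rot":[0,0,0],"travel":[-0.03,0,0],"jaw":1},{"rot":[0,0,0],"travel":[-0.03,0,0],"jaw":1},{"rot":[0,0,0],"travel":[-0.13,0,0],"jaw":1},{"rot":[0,0,0],"travel":[-0.12,0,0],"jaw":1},{"rot":[0,0,0],"travel":[0,0,0],"jaw":1}]'; python3 -c "
from h import *
need(.4523,-.1664,.1,79.2)
im=ctrl.get_image('side')[:,:,::-1];crop(im,'s21',210,280,370,410,5)"
```

```text
time: 26.3
position: [0.5498, 0.3757, -0.0254]
tool_rot: [0.213, 1.56, -0.21]
ft_force: [-1.5, -1.2, 4.0]
grip_width: 0.455
t 26.3 TRUEpos [0.5498 0.3757 0.0131] yaw 74.54 tilt 0.11 w 0.455 F [-1.5 -1.2  4. ]
rot [ 0.007  0.005 -0.021] travel(now) [0.0005 0.0001 0.0021] travel(after turn) [0.0005 0.0001 0.0021]
time: 26.8
position: [0.5534, 0.3786, 0.0741]
tool_rot: [0.22, 1.552, -0.204]
ft_force: [0.6, -0.0, -2.9]
grip_width: 0.455
t 26.8 TRUEpos [0.5534 0.3786 0.1126] yaw 74.54 tilt 0.76 w 0.455 F [ 0.6 -0.  -2.9]
rot [-0.933  0.088 -0.124] travel(now) [ 0.0228 -1.841   0.1594] travel(after turn) [ 0.0421 -1.8475  0.0094]
```

View pics/s21.png

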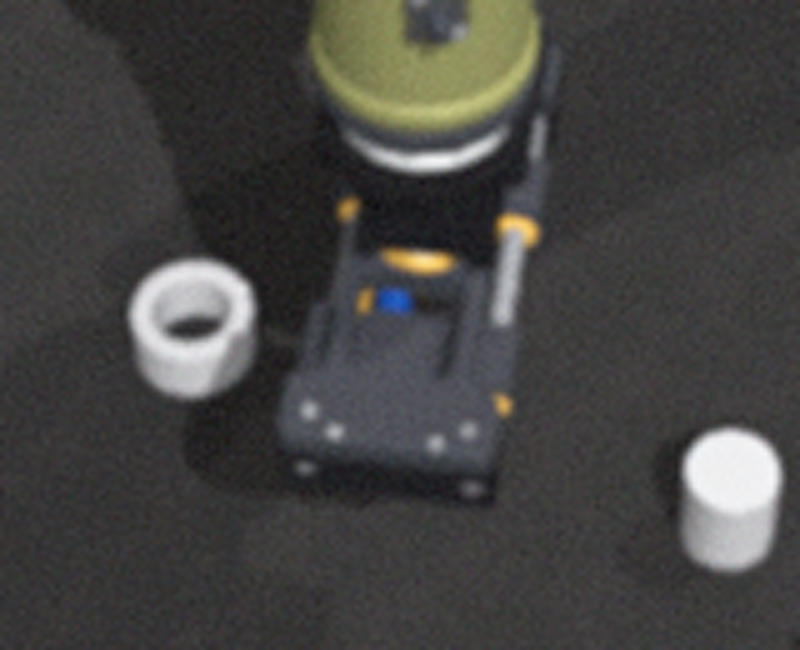

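```bash
python3 -m jog '[{"rot":[-0.93,0,0],"travel":[0,0,0],"jaw":1},{"rot":[0,0,0],"travel":[0,-0.142,0],"jaw":1},{"rot":[0,0,0],"travel":[0,-0.142,0],"jaw":1},{"rot":[0,0,0],"travel":[0,-0.142,0],"jaw":1},{"rot":[0,0,0],"travel":[0,-0.142,0],"jaw":1},{"rot":[0,0,0],"travel":[0,-0.142,0],"jaw":1},{"rot":[0,0,0],"travel":[0,-0.142,0],"jaw":1},{"rot":[0,0,0],"travel":[0,-0.142,0],"jaw":1}]';python3 -m jog '[{"rot":[0,0,0],"travel":[0,-0.142,0],"jaw":1},{"rot":[0,0,0],"travel":[0,-0.142,0],"jaw":1},{"rot":[0,0,0],"travel":[0,-0.142,0],"jaw":1},{"rot":[0,0,0],"travel":[0,-0.142,0.005],"jaw":1},{"rot":[0,0,0],"travel":[0,-0.142,0.005],"jaw":1},{"rot":[0,0,0],"travel":[0,-0.142,0],"jaw":1},{"rot":[0,0,0],"travel":[0,0,0],"jaw":1},{"rot":[0,0,0],"travel":[0,0,0],"jaw":1}]'; python3 -c "
from h import *
need(.4523,-.1664,.0225,79.2)"
```

```text
time: 27.65
position: [0.4917, 0.0809, 0.0651]
tool_rot: [0.149, 1.568, -0.147]
ft_force: [1.6, -0.2, -2.3]
grip_width: 0.454
time: 28.45
position: [0.4472, -0.1694, 0.065]
tool_rot: [0.152, 1.567, -0.149]
ft_force: [0.5, -0.1, -3.3]
grip_width: 0.457
t 28.45 TRUEpos [ 0.4472 -0.1694  0.1035] yaw 79.01 tilt 0.17 w 0.457 F [ 0.5 -0.1 -3.3]
rot [-0.037 -0.023 -0.025] travel(now) [0.2699 0.0124 0.0155] travel(after turn) [0.2699 0.0129 0.015 ]
```

```bash
python3 -m jog '[{"rot":[0,0,0],"travel":[0.07,0.01,0.012],"jaw":1},{"rot":[0,0,0],"travel":[0.07,0,0],"jaw":1},{"rot":[0,0,0],"travel":[0.06,0,0],"jaw":1},{"rot":[0,0,0],"travel":[0.025,0,0],"jaw":1},{"rot":[0,0,0],"travel":[0,0,0],"jaw":1},{"rot":[0,0,0],"travel":[0,0,0],"jaw":1}]' ; python3 -c "
from h import *
need(.4523,-.1664,.0225,79.2)
s=ctrl.get_image('side')[:,:,::-1];crop(s,'s22',220,120,380,240,5)"
```

```text
time: 29.05
position: [0.4532, -0.1659, -0.001]
tool_rot: [0.149, 1.565, -0.146]
ft_force: [-0.1, -0.4, -2.3]
grip_width: 0.459
t 29.05 TRUEpos [ 0.4532 -0.1659  0.0375] yaw 79.25 tilt 0.11 w 0.459 F [-0.1 -0.4 -2.3]
rot [ 0.01   0.007 -0.022] travel(now) [ 0.0499 -0.0022 -0.0028] travel(after turn) [ 0.0499 -0.0021 -0.0027]
```

View pics/s22.png

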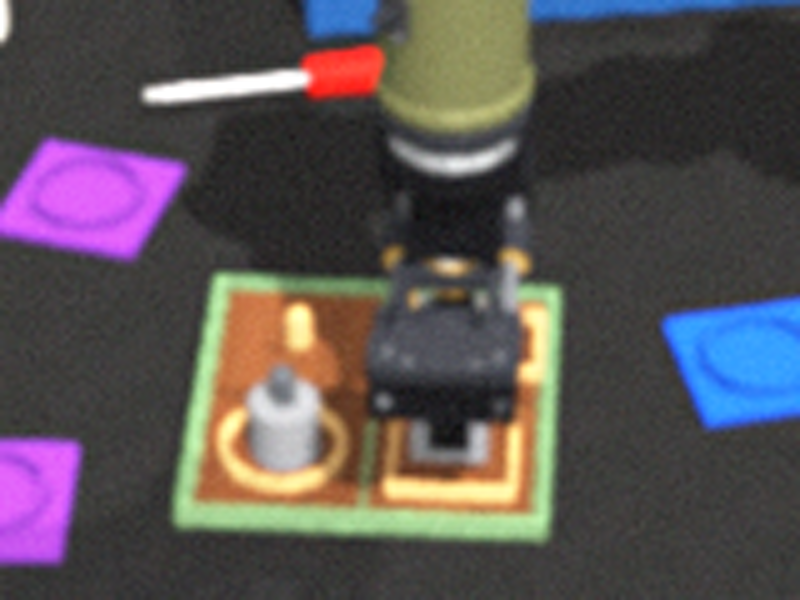

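```bash
python3 -m jog '[{"rot":[0,0,0],"travel":[0.02,-0.002,-0.002],"jaw":1},{"rot":[0,0,0],"travel":[0.015,0,0],"jaw":1},{"rot":[0,0,0],"travel":[0.005,0,0],"jaw":1},{"rot":[0,0,0],"travel":[0,0,0],"jaw":1},{"rot":[0,0,0],"travel":[0.006,0,0],"jaw":1},{"rot":[0,0,0],"travel":[0,0,0],"jaw":1}]' ;python3 -m jog '[{"rot":[0,0,0],"travel":[0.004,0,0],"jaw":1},{"rot":[0,0,0],"travel":[0,0,0],"jaw":1}]'
```

```text
time: 29.7
position: [0.452, -0.167, -0.0153]
tool_rot: [0.15, 1.565, -0.147]
ft_force: [-0.2, 0.7, -3.3]
grip_width: 0.458
time: 29.9
position: [0.4521, -0.167, -0.0164]
tool_rot: [0.149, 1.565, -0.147]
ft_force: [0.8, 0.6, -3.5]
grip_width: 0.456
```

Contact should come at true height 0.0221; it is 0.0221 now and the die is still hanging, so one more small step.

```bash
python3 -m jog '[{"rot":[0,0,0],"travel":[0.004,0,0],"jaw":1},{"rot":[0,0,0],"travel":[0,0,0],"jaw":1}]'
```

```text
time: 30.1
position: [0.4522, -0.1669, -0.0164]
tool_rot: [0.15, 1.566, -0.146]
ft_force: [-4.6, 1.2, 8.4]
grip_width: 0.459
```

```bash
python3 -m jog '[{"rot":[0,0,0],"travel":[0,0,0],"jaw":-0.3},{"rot":[0,0,0],"travel":[0,0,0],"jaw":-0.3},{"rot":[0,0,0],"travel":[0,0,0],"jaw":-0.3},{"rot":[0,0,0],"travel":[-0.03,0,0],"jaw":-0.3},{"rot":[0,0,0],"travel":[-0.1,0,0],"jaw":-0.3},{"rot":[0,0,0],"travel":[-0.15,0,0],"jaw":-1},{"rot":[0,0,0],"travel":[-0.03,0,0],"jaw":-1},{"rot":[0,0,0],"travel":[0,0,0],"jaw":-1}]'; python3 -c "
from h import *
need(.6434,.2554,.1,79)
s=ctrl.get_image('side')[:,:,::-1];crop(s,'s23',220,120,380,240,5)"
```

```text
time: 30.9
position: [0.4539, -0.1676, 0.0778]
tool_rot: [0.149, 1.56, -0.147]
ft_force: [-0.2, 0.6, -0.6]
grip_width: 0.837
t 30.9 TRUEpos [ 0.4539 -0.1676  0.1163] yaw 79.19 tilt 0.33 w 0.837 F [-0.2  0.6 -0.6]
rot [ 0.037  0.062 -0.024] travel(now) [0.0596 1.5033 0.3555] travel(after turn) [0.0545 1.5045 0.3509]
```

View pics/s23.png

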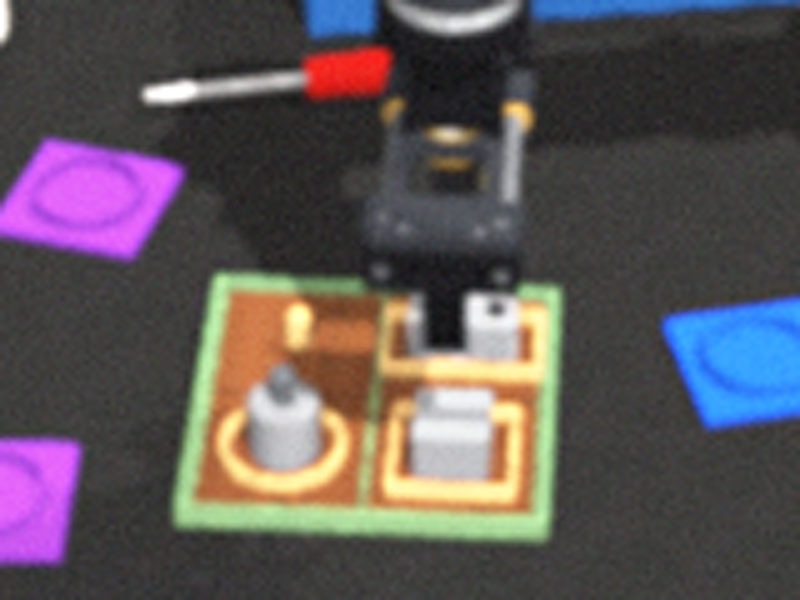

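The die sits flat in the square pocket, at crop (453,435). Now the bush.

```bash
python3 -m jog '[{"rot":[0,0.05,0],"travel":[0,0.137,0.032],"jaw":-1},{"rot":[0,0,0],"travel":[0,0.137,0.032],"jaw":-1},{"rot":[0,0,0],"travel":[0,0.137,0.032],"jaw":-1},{"rot":[0,0,0],"travel":[0,0.137,0.032],"jaw":-1},{"rot":[0,0,0],"travel":[0,0.137,0.032],"jaw":-1},{"rot":[0,0,0],"travel":[0,0.137,0.032],"jaw":-1},{"rot":[0,0,0],"travel":[0,0.137,0.032],"jaw":-1},{"rot":[0,0,0],"travel":[0,0.137,0.032],"jaw":-1}]';python3 -m jog '[{"rot":[0,0,0],"travel":[0,0.137,0.032],"jaw":-1},{"rot":[0,0,0],"travel":[0,0.137,0.032],"jaw":-1},{"rot":[0,0,0],"travel":[0,0.137,0.032],"jaw":-1},{"rot":[0,0,0],"travel":[0,0,0],"jaw":-1},{"rot":[0,0,0],"travel":[0,0,0],"jaw":-1}]'; python3 -c "
from h import *
need(.6434,.2554,.012,79)
im=ctrl.get_image('side')[:,:,::-1];crop(im,'s24',170,260,330,380,5)"
```

```text
time: 31.75
position: [0.588, 0.1427, 0.0732]
tool_rot: [0.149, 1.573, -0.148]
ft_force: [0.8, 0.5, 0.1]
grip_width: 1.003
time: 32.25
position: [0.6388, 0.2579, 0.0726]
tool_rot: [0.146, 1.574, -0.147]
ft_force: [-0.4, -0.2, 0.2]
grip_width: 0.999
t 32.25 TRUEpos [0.6388 0.2579 0.1111] yaw 79.33 tilt 0.46 w 0.999 F [-0.4 -0.2  0.2]
rot [ 0.065 -0.092  0.011] travel(now) [ 0.3303 -0.005   0.0194] travel(after turn) [ 0.3304 -0.0052  0.0168]
```

View pics/s24.png

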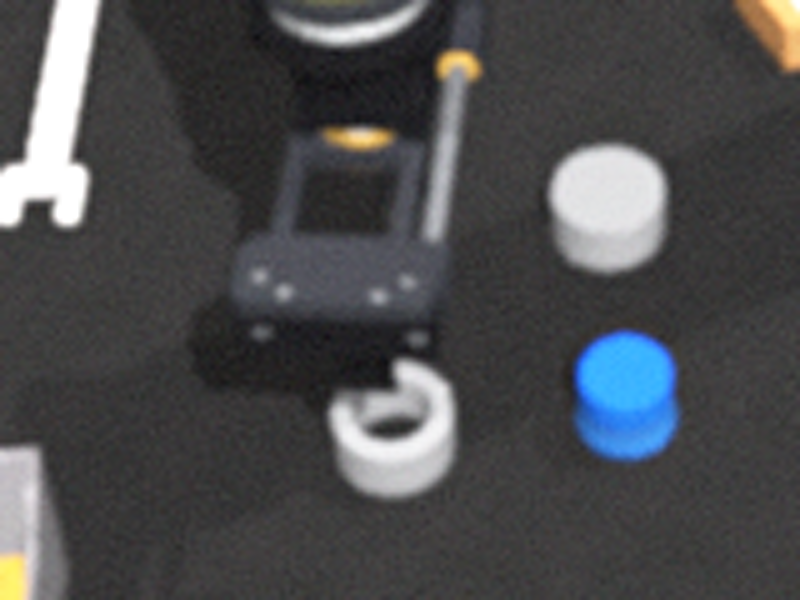

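```bash
python3 -m jog '[{"rot":[0,-0.08,0],"travel":[0,-0.005,0.014],"jaw":-1},{"rot":[0,0,0],"travel":[0.1,0,0],"jaw":-1},{"rot":[0,0,0],"travel":[0.1,0,0],"jaw":-1},{"rot":[0,0,0],"travel":[0.1,0,0],"jaw":-1},{"rot":[0,0,0],"travel":[0.02,0,0],"jaw":-0.6},{"rot":[0,0,0],"travel":[0,0,0],"jaw":-0.6},{"rot":[0,0,0],"travel":[0,0,0],"jaw":-0.6}]'; python3 -c "
from h import *
need(.6434,.2554,.013,79)"
```

```text
time: 33.0
position: [0.646, 0.2547, -0.0184]
tool_rot: [0.151, 1.56, -0.147]
ft_force: [-0.2, -0.6, 0.2]
grip_width: 0.838
t 33.0 TRUEpos [0.646  0.2547 0.0201] yaw 79.14 tilt 0.34 w 0.838 F [-0.2 -0.6  0.2]
rot [ 0.027  0.059 -0.034] travel(now) [ 0.0237  0.0005 -0.0092] travel(after turn) [ 0.0238  0.0005 -0.0091]
```

```bash
python3 -m jog '[{"rot":[0,0,0],"travel":[0.019,0,-0.006],"jaw":-0.5},{"rot":[0,0,0],"travel":[0,0,0],"jaw":-0.5},{"rot":[0,0,0],"travel":[0,0,0],"jaw":1},{"rot":[0,0,0],"travel":[0,0,0],"jaw":1},{"rot":[0,0,0],"travel":[0,0,0],"jaw":1},{"rot":[0,0,0],"travel":[0,0,0],"jaw":1},{"rot":[0,0,0],"travel":[0,0,0],"jaw":1}]'; python3 -c "
from h import *
need(.6434,.2554,.013,79)"; python3 -m jog '[{"rot":[0,0,0],"travel":[-0.03,0,0],"jaw":1},{"rot":[0,0,0],"travel":[-0.03,0,0],"jaw":1},{"rot":[0,0,0],"travel":[-0.13,0,0],"jaw":1},{"rot":[0,0,0],"travel":[-0.12,0,0],"jaw":1},{"rot":[0,0,0],"travel":[0,0,0],"jaw":1}]'; python3 -c "
from h import *
need(.5255,-.274,.1,79)
im=ctrl.get_image('side')[:,:,::-1];crop(im,'s25',170,260,330,380,5)"
```

```text
time: 33.7
position: [0.6431, 0.2554, -0.0256]
tool_rot: [0.149, 1.562, -0.147]
ft_force: [-0.7, -0.4, 1.8]
grip_width: 0.58
t 33.7 TRUEpos [0.6431 0.2554 0.0129] yaw 79.19 tilt 0.22 w 0.58 F [-0.7 -0.4  1.8]
rot [ 0.038  0.037 -0.023] travel(now) [-0.0003  0.0001  0.0009] travel(after turn) [-0.0003  0.0001  0.0009]
time: 34.2
position: [0.6471, 0.2569, 0.0746]
tool_rot: [0.154, 1.552, -0.142]
ft_force: [1.0, -0.5, -0.9]
grip_width: 0.573
t 34.2 TRUEpos [0.6471 0.2569 0.1131] yaw 79.18 tilt 0.87 w 0.573 F [ 1.  -0.5 -0.9]
rot [ 0.035  0.144 -0.098] travel(now) [ 0.0273 -1.8147 -0.0661] travel(after turn) [ 0.0436 -1.8146 -0.0601]
```

View pics/s25.png

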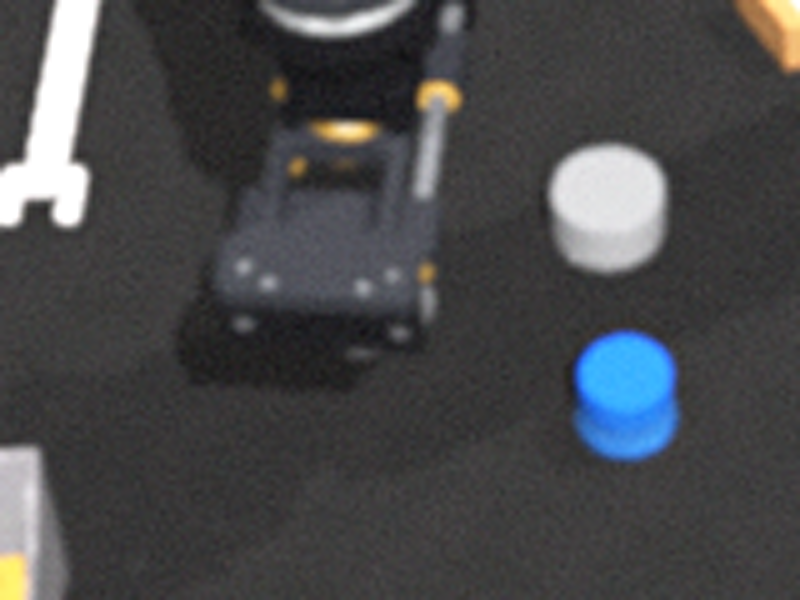

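```bash
python3 -m jog '[{"rot":[0,0,0],"travel":[-0.03,-0.1,-0.0046],"jaw":1},{"rot":[0,0,0],"travel":[-0.03,-0.14,-0.0046],"jaw":1},{"rot":[0,0,0],"travel":[0,-0.14,-0.0046],"jaw":1},{"rot":[0,0,0],"travel":[0,-0.14,-0.0046],"jaw":1},{"rot":[0,0,0],"travel":[0,-0.14,-0.0046],"jaw":1},{"rot":[0,0,0],"travel":[0,-0.14,-0.0046],"jaw":1},{"rot":[0,0,0],"travel":[0,-0.14,-0.0046],"jaw":1},{"rot":[0,0,0],"travel":[0,-0.14,-0.0046],"jaw":1}]';python3 -m jog '[{"rot":[0,0,0],"travel":[0,-0.14,-0.0046],"jaw":1},{"rot":[0,0,0],"travel":[0,-0.14,-0.0046],"jaw":1},{"rot":[0,0,0],"travel":[0,-0.14,-0.0046],"jaw":1},{"rot":[0,0,0],"travel":[0,-0.14,-0.0046],"jaw":1},{"rot":[0,0,0],"travel":[0,-0.14,-0.0046],"jaw":1},{"rot":[0,0,0],"travel":[0,-0.035,-0.0046],"jaw":1},{"rot":[0,0,0],"travel":[0,0,0],"jaw":1},{"rot":[0,0,0],"travel":[0,0,0],"jaw":1}]'; python3 -c "
from h import *
need(.5255,-.274,.0219,79)"
```

```text
time: 35.05
position: [0.569, -0.0624, 0.083]
tool_rot: [0.149, 1.565, -0.147]
ft_force: [0.4, 1.0, -3.0]
grip_width: 0.573
time: 35.85
position: [0.5213, -0.2739, 0.083]
tool_rot: [0.15, 1.564, -0.145]
ft_force: [0.0, 0.7, -1.6]
grip_width: 0.577
t 35.85 TRUEpos [ 0.5213 -0.2739  0.1215] yaw 79.24 tilt 0.21 w 0.577 F [ 0.   0.7 -1.6]
rot [ 0.049  0.013 -0.041] travel(now) [0.3321 0.0012 0.0133] travel(after turn) [0.332  0.0025 0.0137]
```

```bash
python3 -m jog '[{"rot":[0,0,0],"travel":[0.07,0.002,0.012],"jaw":1},{"rot":[0,0,0],"travel":[0.07,0,0],"jaw":1},{"rot":[0,0,0],"travel":[0.06,0,0],"jaw":1},{"rot":[0,0,0],"travel":[0.02,0,0],"jaw":1},{"rot":[0,0,0],"travel":[0,0,0],"jaw":1},{"rot":[0,0,0],"travel":[0,0,0],"jaw":1}]' ; python3 -c "
from h import *
need(.5255,-.274,.0219,79)
s=ctrl.get_image('side')[:,:,::-1];crop(s,'s26',220,120,380,240,5)
print((proj('side',(.5255,-.274,.031))-[220,120])*5,(proj('side',(.5255,-.274,.022))-[220,120])*5)
s=ctrl.get_image('top')[:,:,::-1];crop(s,'t26',340,170,490,290,5)"
```

```text
time: 36.45
position: [0.5263, -0.2752, 0.0188]
tool_rot: [0.148, 1.562, -0.146]
ft_force: [-0.4, -0.2, -1.5]
grip_width: 0.579
t 36.45 TRUEpos [ 0.5263 -0.2752  0.0573] yaw 79.27 tilt 0.25 w 0.579 F [-0.4 -0.2 -1.5]
rot [ 0.054  0.046 -0.022] travel(now) [ 0.118   0.0033 -0.0039] travel(after turn) [ 0.118   0.0035 -0.0034]
[295.44644363 310.54310939] [295.98537554 323.15437469]
```

View pics/s26.png

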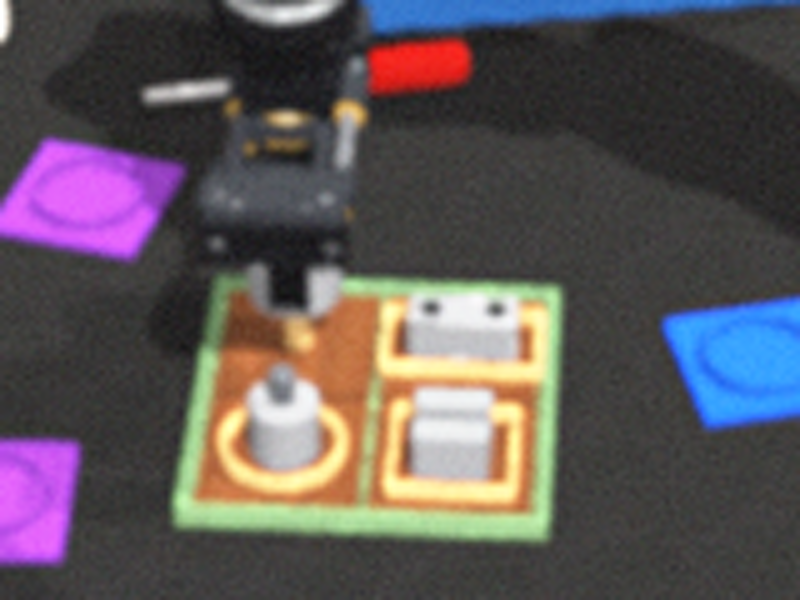

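View pics/t26.png

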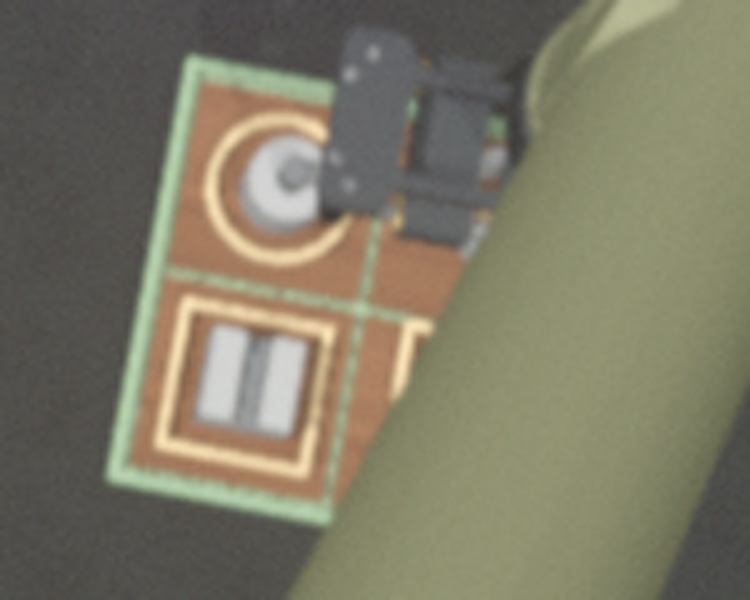

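```bash
python3 -m jog '[{"rot":[0,0,0],"travel":[0.02,0.003,-0.003],"jaw":1},{"rot":[0,0,0],"travel":[0.02,0,0],"jaw":1},{"rot":[0,0,0],"travel":[0.02,0,0],"jaw":1},{"rot":[0,0,0],"travel":[0,0,0],"jaw":1},{"rot":[0,0,0],"travel":[0,0,0],"jaw":1}]';python3 -m jog '[{"rot":[0,0,0],"travel":[0.02,0,0],"jaw":1},{"rot":[0,0,0],"travel":[0.015,0,0],"jaw":1},{"rot":[0,0,0],"travel":[0,0,0],"jaw":1},{"rot":[0,0,0],"travel":[0,0,0],"jaw":1}]'; python3 -c "
from h import *
need(.5255,-.274,.0219,79)"
```

```text
time: 37.05
position: [0.5244, -0.2749, -0.0003]
tool_rot: [0.149, 1.563, -0.147]
ft_force: [-0.2, 0.6, -3.0]
grip_width: 0.579
time: 37.45
position: [0.5245, -0.2748, -0.0107]
tool_rot: [0.149, 1.563, -0.147]
ft_force: [0.5, 0.4, -1.9]
grip_width: 0.578
t 37.45 TRUEpos [ 0.5245 -0.2748  0.0278] yaw 79.18 tilt 0.17 w 0.578 F [ 0.5  0.4 -1.9]
rot [ 0.036  0.027 -0.021] travel(now) [0.0198 0.0034 0.0028] travel(after turn) [0.0198 0.0034 0.0028]
```

```bash
python3 -m jog '[{"rot":[0,0,0],"travel":[0.01,0.002,0.002],"jaw":1},{"rot":[0,0,0],"travel":[0.005,0,0],"jaw":1},{"rot":[0,0,0],"travel":[0,0,0],"jaw":1}]';python3 -m jog '[{"rot":[0,0,0],"travel":[0.005,0,0],"jaw":1},{"rot":[0,0,0],"travel":[0,0,0],"jaw":1}]';python3 -m jog '[{"rot":[0,0,0],"travel":[0.004,0,0],"jaw":1},{"rot":[0,0,0],"travel":[0,0,0],"jaw":1}]'
```

```text
time: 37.75
position: [0.5252, -0.2742, -0.0152]
tool_rot: [0.149, 1.563, -0.147]
ft_force: [-0.4, 1.2, -3.1]
grip_width: 0.577
time: 37.95
position: [0.5253, -0.2744, -0.0165]
tool_rot: [0.149, 1.563, -0.147]
ft_force: [-0.1, -0.2, -3.7]
grip_width: 0.576
time: 38.15
position: [0.5254, -0.2744, -0.0166]
tool_rot: [0.15, 1.563, -0.147]
ft_force: [-2.8, 1.5, 4.6]
grip_width: 0.578
```

Contact at true height 0.0219, as expected. I release.

```bash
python3 -m jog '[{"rot":[0,0,0],"travel":[0,0,0],"jaw":-0.5},{"rot":[0,0,0],"travel":[0,0,0],"jaw":-0.5},{"rot":[0,0,0],"travel":[0,0,0],"jaw":-0.5},{"rot":[0,0,0],"travel":[-0.03,0,0],"jaw":-0.5},{"rot":[0,0,0],"travel":[-0.1,0,0],"jaw":-0.5},{"rot":[0,0,0],"travel":[-0.15,0,0],"jaw":-0.5},{"rot":[0,0,0],"travel":[-0.1,0,0],"jaw":-0.5},{"rot":[0,0,0],"travel":[0,0,0],"jaw":-0.5}]';python3 -m jog '[{"rot":[0,0,0],"travel":[-0.1,0.1,0],"jaw":-0.5},{"rot":[0,0,0],"travel":[0,0.16,0],"jaw":-0.5},{"rot":[0,0,0],"travel":[0,0.16,0],"jaw":-0.5},{"rot":[0,0,0],"travel":[0,0.16,0],"jaw":-0.5},{"rot":[0,0,0],"travel":[0,0.16,0],"jaw":-0.5},{"rot":[0,0,0],"travel":[0,0.16,0],"jaw":-0.5},{"rot":[0,0,0],"travel":[0,0,0],"jaw":-0.5},{"rot":[0,0,0],"travel":[0,0,0],"jaw":-0.5}]'; python3 -c "
from h import *
s=ctrl.get_image('side')[:,:,::-1];cv2.imwrite('pics/s27.png',s);crop(s,'s27c',220,120,380,240,5)
s=ctrl.get_image('top')[:,:,::-1];cv2.imwrite('pics/t27.png',s);crop(s,'t27c',340,170,490,290,5)"
```

```text
time: 38.95
position: [0.5286, -0.2766, 0.1025]
tool_rot: [0.147, 1.553, -0.149]
ft_force: [-0.7, -1.0, 0.8]
grip_width: 0.748
time: 39.75
position: [0.5754, -0.0078, 0.1264]
tool_rot: [0.146, 1.564, -0.144]
ft_force: [0.1, -0.8, 0.4]
grip_width: 0.746
```

View pics/s27c.png

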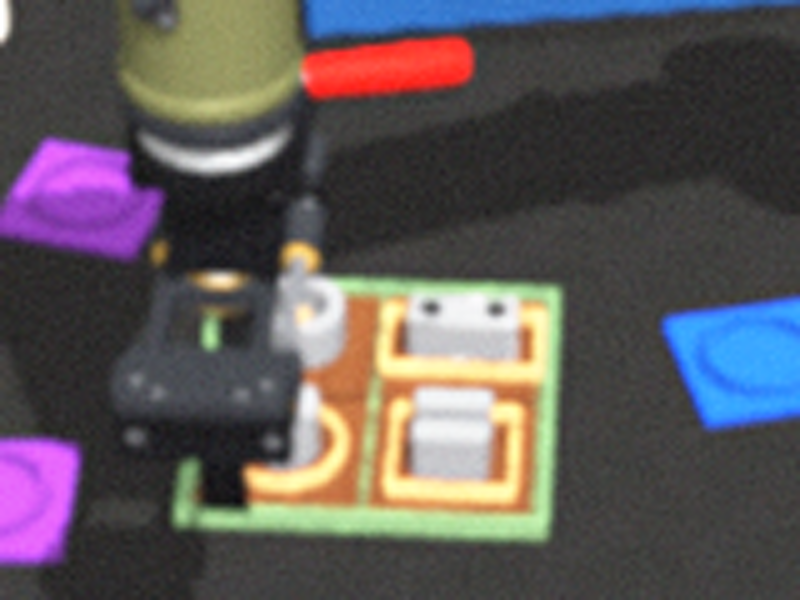

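View pics/t27c.png

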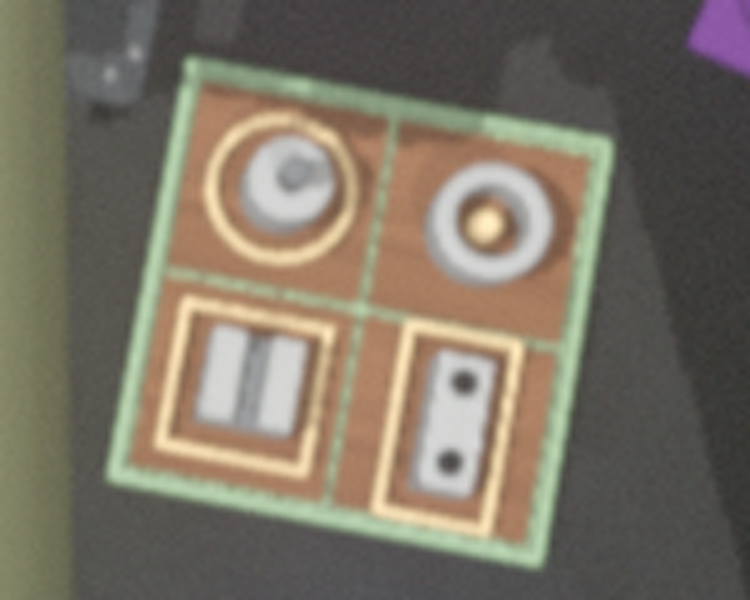

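View pics/t27.png

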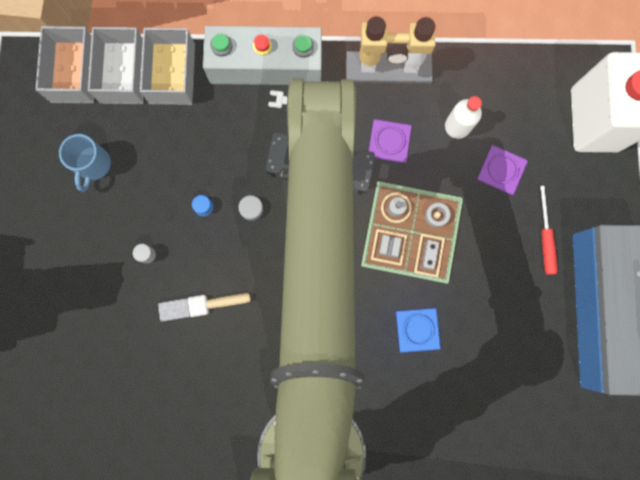

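All four tools are seated in the caddy (top picture): punch (397,206), bush (438,215), die (391,245), bar (431,255). The blanks are still at (144,253) and (250,207), as at the start. The arm is clear, so I hand in.

```bash
python3 -c "
from h import *
for k,a,z,c in (('punch',(340+285/5,170+188/5),.027,(.5426,-.1835)),('bush',(340+490/5,170+224/5),.023,(.5255,-.273)),('die',(340+251/5,170+382/5),.035,(.4523,-.166)),('bar',(340+457/5,170+422/5),.035,(.4349,-.256))):
  print(k,(1000*(ray('top',*a,z)[:2]-c)).round(1),'mm')
print(np.abs(ctrl.get_state()['qd']).max(),ctrl.get_state()['ft_force'])
print(ctrl.close_job())"
```

```text
punch [-2.8  0.2] mm
bush [-0.1 -2.6] mm
die [-1.1 -0.6] mm
bar [-0.3 -1.1] mm
0.015297330913459974 [-0.30461994 -1.55121136  1.15198289]
the job is handed in; nothing more can be done
None
```

All four tools are in the caddy: the punch in the round pocket, the die block in the square pocket, the clamp bar in the long pocket and the bush over the post. I lowered each one until the force reading showed it resting on the floor, then released it. I handed the job in after about 40 s; the close call gives no verdict.

**Last checks:** In the top picture each tool's centre is within about 3 mm of its insert's centre. All four stand flat and the right way up. Both blanks are at the same pixels as at the start, and the arm was clear of everything.

**What went wrong or disagreed:**
- **Reported tip height:** it is about 38.5 mm too low. My first grasp at the die block closed on nothing above it, and the die did not move. I confirmed the offset by touching bare table with the shut fingers and corrected every later height.
- **Table touch:** it reached about 46 N at the wrist. Only the fingers should have been in contact, but I could not see them under the gripper's body.
- **Camera views:** the two views differed by about 2 to 3 mm in y, so I used their average for the tools.

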